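# Restock the PCR consumables rack, first in, first out

## Robot

A 6-joint arm with a two-finger parallel gripper is mounted at the origin on the work surface. World frame = base frame: x ahead of the robot, y to its left, z up, the work surface at z = 0. Lengths are in m, angles in rad, forces in N, time in s.
With the tool pointing down it reaches from about 0.35 to 0.925 m from the base axis. Payload 6.4 kg.
Tool frame: the origin (TCP) lies between the finger pads; the fingertips stand 11 mm ahead of it and the grasp point (between the pads) lies 8 mm behind it; z points along the fingers, y is the line along which they close (so a half turn about z gives the same grasp; the last joint's range is limited). The gripper opens to 85 mm and grips with 20 to 120 N. Pads are 22 mm wide; open, the fingers measure 114 mm over their backs; the gripper's body (76 mm by 85 mm) begins 54 mm behind the grasp point. The pads swing forward as they close: fully open they stand 13 mm farther back than shut.
Start: joints at [-1.311, 0.245, 1.558, -0, 1.339, -0.174], TCP at [0.273, -0.59, 0.242] pointing down, gripper open.
Joint ranges: [-3.13, 3.13], [-1.02, 2.26], [0.13, 2.54], [-0.95, 4.09], [0.21, 2.88], [-2.74, 2.74]. Speed limits (rad/s): [2.57, 2.57, 3.14, 3.14, 3.14, 3.14].

## Interface

Orientations are given as a unit quaternion [x, y, z, w].
In Python, from station import env gives the robot as it stands.
- The arm moves only by the tool drive_tool, never from a script. Its argument "moves" is one flat list of numbers, 7 for each row, row after row: the shift along the world's x, y, z each as a share of 0.5 m, from -1 to 1, then the turn, a rotation vector about the world's x, y, z each as a share of 90 degrees, from -1 to 1, then the opening, from 0 (shut) to 1 (fully open). In form: [tx, ty, tz, wx, wy, wz, jaw, tx, ty, tz, wx, wy, wz, jaw, ...]. A call has 1 to 20 rows; each row is the pose to reach, as a shift and turn from the pose commanded when the call began; what a row does not reach only later rows make up. A row lasts 1/8 s, in which the tool goes at most 62.5 mm and 10.7 degrees, less where a joint would pass 70% of its speed; a pose out of reach is approached as far as the arm can. A call with a number of a shift or a turn outside -1 to 1 is refused whole. A call with a gripper value outside its range is refused whole. The fingers move at their own pace and stop on an object; "force" is the grip in N (left out, the last holds). Time passes only in rows, so rows that repeat a pose let the fingers close. It gives the time, the measured TCP pose, the force, the opening and the grip force at its end, in the units of the state.
- env.get_state(): the state, without advancing time (a new reading comes with each control period).
- env.snapshot(name): name is "scene" or "top" or "wrist"; returns a dict with "color" (420x560x3 uint8, red, green, blue), "camera_matrix" (3x3 intrinsics, pixels), "R" (3x3) and "t" (3): a world point X has camera coordinates R X + t. Camera axes: x right, y down, z forward; pixel columns grow to the right and rows downward; lengths in m; the calibration is good to about 2 mm. A picture is of the moment at which its call begins. There is no depth.
- env.job_done(): hands the job in; it is judged then, once.
The state is a dict: "t": time; "qpos": joint angles; "joint_vel": joint speeds; "joint_torque": joint torques, N m; "ee_pos": TCP position; "eef_rot": TCP orientation; "wrist_force": force on the tool from outside, world axes, zero at the start; "ft_torque": the same for the moment, N m; "gripper_width": opening from 0.0 (shut) to 1.0 (fully open); "grip_force": force on a finger pad.
Only numpy, scipy, OpenCV 4.12 (cv2) and the standard library are available. Lean on these libraries where they do the work, as an engineer would, in place of code of your own. Each camera call takes 0.05 s, during which the arm holds its last target. There are 200 camera calls.

## Task

Restock the three lanes of the consumables rack, first in, first out: pull the opened red and yellow cartons in their lanes forward to the front lip (the end with the wide label, nearest the robot), and take the delivery stack apart so that each sealed carton lies flat and lengthwise in the lane of its own colour. The sealed red and yellow cartons go behind the opened ones; the blue lane has run out, so the blue carton goes right up to the front lip. Keep the cartons level, set them down rather than dropping them, and leave the flask and the tube rack where they are.

Things in the scene. Friction and masses are not known exactly. Their poses are not given: they have to be found in the camera images.
- red_old: red opened carton, the same rigid 80 x 48 x 32 mm box (x long, y wide, z high), its top half torn open: a flush dark patch with white tube tops. At the start flat in the red lane, its centre 0 to 62 mm to the rear of the lane's middle. Origin: centre of its underside, z up. About 95 g.
- yellow_old: yellow opened carton, the same rigid 94 x 56 x 36 mm box (x long, y wide, z high), its top half torn open: a flush dark patch with white tube tops. At the start flat in the yellow lane, its centre 0 to 62 mm to the rear of the lane's middle. Origin: centre of its underside, z up. About 130 g.
- red_new: red sealed carton, rigid, 80 x 48 x 32 mm (x long, y wide, z high), brown tape along its top, small white label; at the start on top of the delivery stack, on the yellow one. Origin: centre of its underside, z up. About 120 g.
- yellow_new: yellow sealed carton, rigid, 94 x 56 x 36 mm (x long, y wide, z high), brown tape along its top, small white label; at the start in the middle of the delivery stack, on the blue one. Origin: centre of its underside, z up. About 160 g.
- blue_new: blue sealed carton, rigid, 108 x 64 x 40 mm (x long, y wide, z high), brown tape along its top, small white label; at the start at the bottom of the untidy stack, on the floor (4 mm above the bench) of a grey tray 220 x 170 mm, walls 16 mm high, left or right of the rack. Origin: centre of its underside, z up. About 220 g.
- lane_red: fixed white tray, wide sloping red label at its front, small one at its rear. Origin: centre of underside; x to the rear, z up. Inside 215 mm long (x -107.5 front lip to +107.5 rear stop), 64 mm wide; floor 3 mm above the origin; lip, stop and rails 3 mm thick, rising 10 mm above the floor (keep fingers above them). The lanes lie parallel on a grey deck, 102 mm apart, in any order.
- lane_yellow: fixed white tray, wide sloping yellow label at its front, small one at its rear. Origin: centre of underside; x to the rear, z up. Inside 215 mm long (x -107.5 front lip to +107.5 rear stop), 72 mm wide; floor 3 mm above the origin; lip, stop and rails 3 mm thick, rising 10 mm above the floor (keep fingers above them). Same deck, 12 mm above the bench.
- lane_blue: fixed white tray, wide sloping blue label at its front, small one at its rear. Origin: centre of underside; x to the rear, z up. Inside 215 mm long (x -107.5 front lip to +107.5 rear stop), 80 mm wide; floor 3 mm above the origin; lip, stop and rails 3 mm thick, rising 10 mm above the floor (keep fingers above them). Empty at the start.
- flask: conical glass flask with a pale blue filling, 75 mm across the base, 116 mm high, standing loose behind the rack and tray; not to be disturbed. Origin at the centre of its underside, z up.
- tube_rack: white rack of small tubes with coloured caps, 52 x 110 mm, 52 mm high over the caps, standing loose behind the rack and tray; not to be disturbed. Origin at the centre of its underside, z up.
Not all that is in view belongs to the job. What is shaped like the yellow_new but green or turquoise is not meant.

How it is judged:
By the outcome, as a careful person would: the job done as asked, in the order asked, and still so for the second after the job is handed in, with the robot touching nothing.
It also fails if it takes over 125 s, if anything falls off the work surface, if the arm or the gripper's body presses on something with over 40 N, if the wrist force passes 120 N, or if a joint passes its speed limit or range.

## Working session

There is one attempt and no reset: what is moved stays moved. The work goes in short steps, Python scripts to look and compute and a tool call to move; the robot and the scene stay as the last step left them, time stands still between calls to the robot, and variables do not carry over. Pictures are saved under pics/ and viewed, at most 14 in all, crops included, and the job is handed in when it is done.

Besides the shell and the picture viewer there is one more tool, called after "Call:" as name(argument=value, ...) on one line, values as JSON. drive_tool: Moves the arm, as the interface text tells. Shift numbers are shares of 0.5 m and turn numbers shares of 90 degrees, none past 1 either way. Its arguments: {"type":"object","properties":{"moves":{"type":"array"},"force":{"type":"number"}},"required":["moves"]}

```bash
ls; mkdir -p pics
python3 - <<'E'
from station import env
import cv2,pickle
d={}
for n in("scene","top","wrist"):
    s=env.snapshot(n); d[n]=s
    cv2.imwrite(f"pics/{n}0.png",s["color"][:,:,::-1]); print(n,s["camera_matrix"].tolist(),s["R"].round(3).tolist(),s["t"].round(3).tolist())
pickle.dump(d,open("s0.pkl","wb"))
print(env.get_state())
E
```

```text
pics
scene [[423.55150300672534, 0.0, 277.1250924345097], [0.0, 423.55150300672534, 214.5851401273684], [0.0, 0.0, 1.0]] [[0.487, 0.873, 0.021], [0.636, -0.339, -0.693], [-0.598, 0.351, -0.72]] [-0.363, -0.286, 1.395]
top [[461.64490690976777, 0.0, 277.19108130555077], [0.0, 461.64490690976777, 211.56726679760672], [0.0, 0.0, 1.0]] [[0.017, -1.0, -0.012], [-0.994, -0.015, -0.111], [0.111, 0.014, -0.994]] [0.091, 0.558, 1.291]
wrist [[297.5535453047166, 0.0, 277.65944607601784], [0.0, 297.5535453047166, 211.98134051953696], [0.0, 0.0, 1.0]] [[0.42, -0.908, 0.0], [-0.863, -0.399, 0.311], [-0.283, -0.131, -0.95]] [-0.65, -0.04, 0.38]
{'t': 0.15, 'qpos': array([-1.31110023e+00,  2.45629546e-01,  1.55872915e+00,  2.39207096e-05,
        1.33867787e+00, -1.74115470e-01]), 'joint_vel': array([ 0.00141622, -0.00259766, -0.00456407, -0.00075573,  0.0007853 ,
       -0.00052915]), 'joint_torque': array([ 1.16648562e-04, -4.29988718e+01, -3.26550329e+01, -1.39391677e-04,
        3.55368051e-03,  8.36239963e-06]), 'ee_pos': array([ 0.27311294, -0.58939651,  0.24145147]), 'eef_rot': array([ 9.76568366e-01,  2.15206194e-01, -1.92562870e-05, -7.21791592e-04]), 'wrist_force': array([-0.03168921,  0.40252786, -0.20160108]), 'ft_torque': array([-0.00199884,  0.02396243,  0.0001024 ]), 'grip_force': 0.0, 'gripper_width': 0.997334724638847}
```

View pics/top0.png

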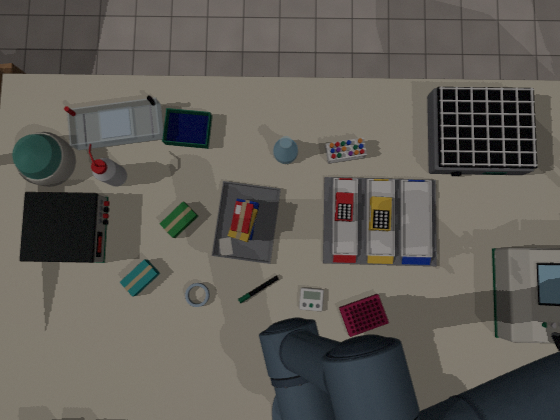

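View pics/scene0.png

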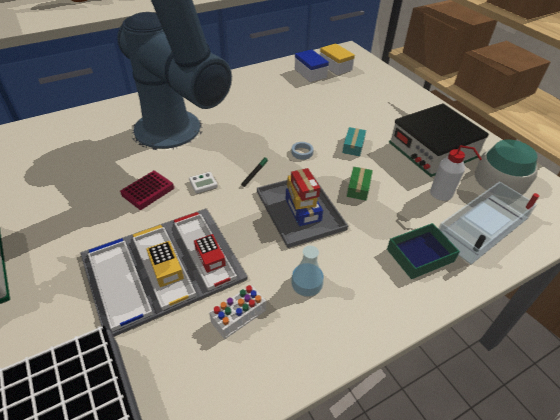

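The top view shows the rack at about (378,220), with the red lane at u=344, yellow at 381 and blue at 417. The tray with the stack is at (245,222). There are three candidates for yellow_new: the yellow carton in the stack (243,220), the green one (179,219) and the turquoise one (140,278). Only the one in the stack, between red and blue, fits the description. I'll confirm this in an enlarged crop.

Run:
```python
import cv2,numpy as np
t=cv2.imread("pics/top0.png")[170:275,205:440]; s=cv2.imread("pics/scene0.png")[150:330,80:350]
t=cv2.resize(t,None,fx=3.4,fy=3.4,interpolation=cv2.INTER_CUBIC)
s=cv2.resize(s,None,fx=2.9,fy=2.9,interpolation=cv2.INTER_CUBIC)
cv2.imwrite("pics/topc.png",t);cv2.imwrite("pics/scenec.png",s)
```

```text
(no output)
```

View pics/topc.png

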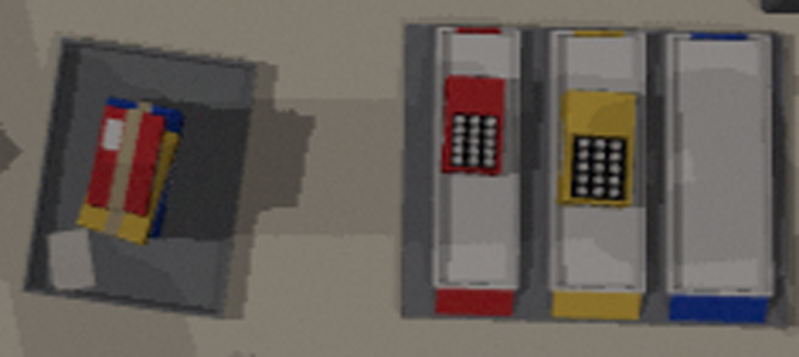

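View pics/scenec.png

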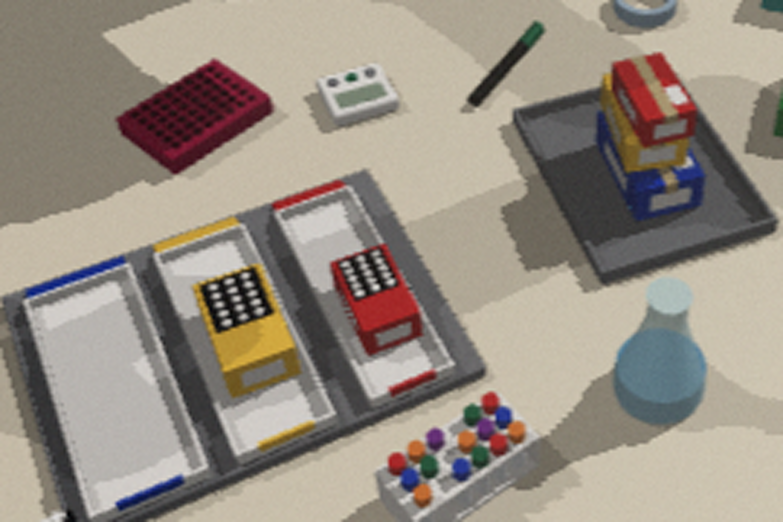

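The crops confirm the stack: sealed red (taped) on yellow on blue. The opened cartons sit in the red and yellow lanes with the blue lane empty, so the green and turquoise boxes are not involved. Next I'll do the coarse measurement.

```bash
cat > h.py <<'E'
import numpy as np,cv2,pickle
HUE={"red":[(0,8),(172,180)],"yellow":[(18,32)],"blue":[(108,130)]}
def mask(s,c,smin=130,vmin=40):
    h=cv2.cvtColor(s["color"],cv2.COLOR_RGB2HSV); m=0
    for a,b in HUE[c]: m=m|cv2.inRange(h,(a,smin,vmin),(b,255,255))
    return m
def cam(s): return -s["R"].T@s["t"]
def cast(s,px,z):
    px=np.atleast_2d(np.float64(px)); K=s["camera_matrix"]
    r=np.c_[(px-[K[0,2],K[1,2]])/[K[0,0],K[1,1]],np.ones(len(px))]@s["R"]
    c=cam(s); return (c+r*((z-c[2])/r[:,2])[:,None])[:,:2]
def proj(s,P):
    p=np.atleast_2d(P)@s["R"].T+s["t"]; p=p@s["camera_matrix"].T; return p[:,:2]/p[:,2:]
def tri(s1,p1,s2,p2):
    A=[];b=[]
    for s,p in((s1,p1),(s2,p2)):
        K=s["camera_matrix"]; r=s["R"].T@np.linalg.solve(K,[p[0],p[1],1.]); r/=np.linalg.norm(r)
        M=np.eye(3)-np.outer(r,r); A.append(M); b.append(M@cam(s))
    x,res,_,_=np.linalg.lstsq(np.vstack(A),np.hstack(b),rcond=None); return x,float(res[0])**.5
def blobs(m,amin):
    c,_=cv2.findContours(m,cv2.RETR_EXTERNAL,cv2.CHAIN_APPROX_NONE); return [k[:,0] for k in c if cv2.contourArea(k)>=amin]
def rect(xy):
    (cx,cy),(a,b),_=cv2.minAreaRect(np.float32(xy)*1000); B=cv2.boxPoints(cv2.minAreaRect(np.float32(xy)*1000))
    e=[B[1]-B[0],B[2]-B[1]]; e=max(e,key=np.linalg.norm)
    ang=np.degrees(np.arctan2(e[1],e[0])); ang=(ang+90)%180-90
    return np.round([cx,cy,max(a,b),min(a,b),ang],1)
E
python3 - <<'E'
from h import *
d=pickle.load(open("s0.pkl","rb"))
for n in d: print(n,"cam",cam(d[n]).round(3),"axis",d[n]["R"][2].round(2))
s=d["top"]
for c in HUE:
    for k in blobs(mask(s,c),6):
        u,v=k.mean(0)
        if 200<u<440 and 165<v<280: print(c,k.mean(0).round(),cv2.contourArea(k),"z15",rect(cast(s,k,.015)),"z50",rect(cast(s,k,.05)),"z112",rect(cast(s,k,.112)))
E
```

```text
scene cam [ 1.193 -0.27   0.814] axis [-0.6   0.35 -0.72]
top cam [0.409 0.081 1.346] axis [ 0.11  0.01 -0.99]
wrist cam [ 0.346 -0.557  0.373] axis [-0.28 -0.13 -0.95]
red [344. 258.] 145.0 z15 [426.1 -93.3  63.1  19.9 -89. ] z50 [425.7 -88.7  61.5  19.4 -89. ] z112 [424.9 -80.5  58.5  18.5 -89. ]
red [235. 222.] 85.5 z15 [526.8 223.2  49.7  18.6  -7.9] z50 [523.8 219.4  48.4  18.1  -7.9] z112 [518.3 212.8  46.   17.3  -7.9]
red [247. 218.] 168.5 z15 [539.4 187.9  85.   20.5  -9.9] z50 [536.  185.1  82.8  20.   -9.9] z112 [529.9 180.2  78.8  19.   -9.9]
red [238. 203.] 13.0 z15 [580.3 214.8  17.5  14.6 -88.5] z50 [575.8 211.3  17.   14.3 -88.5] z112 [567.9 205.   16.2  13.6 -88.5]
red [344. 206.] 434.0 z15 [576.2 -92.9  82.7  49.7  -2.7] z50 [571.8 -88.3  80.5  48.4  -2.7] z112 [564.1 -80.2  76.6  46.1  -2.7]
red [345. 179.] 10.5 z15 [658.6 -97.4  32.1   3.  -89.2] z50 [652.  -92.7  31.2   2.9 -89.2] z112 [640.4 -84.4  29.7   2.7 -89.2]
yellow [380. 259.] 164.5 z15 [ 425.  -197.5   71.7   19.9  -89. ] z50 [ 424.6 -190.1   69.8   19.4  -89. ] z112 [ 423.9 -177.1   66.4   18.5  -89. ]
[... 546 characters left out ...]
.1    2.7  -89.2]
blue [416. 260.] 177.0 z15 [ 423.9 -298.6   80.2   19.9  -89. ] z50 [ 423.5 -288.6   78.1   19.4  -89. ] z112 [ 422.8 -270.9   74.3   18.4  -89. ]
blue [251. 233.] 7.5 z15 [495.1 174.   35.7   5.1 -10. ] z50 [492.8 171.6  34.7   5.  -10. ] z112 [488.8 167.3  33.1   4.7 -10. ]
blue [254. 204.] 27.5 z15 [577.9 169.1  25.2  18.4  79.5] z50 [573.5 166.8  24.6  17.9  79.5] z112 [565.6 162.7  23.4  17.   79.5]
blue [240. 200.] 9.0 z15 [590.6 207.8  20.5   5.9 -89.1] z50 [585.9 204.4  19.9   5.7 -89.1] z112 [577.4 198.5  19.    5.4 -89.1]
blue [416. 180.] 8.5 z15 [ 655.6 -302.4   40.6    3.   -89.2] z50 [ 649.2 -292.3   39.6    2.9  -89.2] z112 [ 637.7 -274.5   37.7    2.7  -89.2]
```

Call:
drive_tool(moves=[0.594, 0.78, 0.02, 0, 0, -0.288, 1, 0.594, 0.78, 0.02, 0, 0, -0.288, 1, 0.594, 0.78, 0.02, 0, 0, -0.288, 1, 0.594, 0.78, 0.02, 0, 0, -0.288, 1, 0.594, 0.78, 0.02, 0, 0, -0.288, 1, 0.594, 0.78, 0.02, 0, 0, -0.288, 1, 0.594, 0.78, 0.02, 0, 0, -0.288, 1, 0.594, 0.78, 0.02, 0, 0, -0.288, 1, 0.594, 0.78, 0.02, 0, 0, -0.288, 1, 0.594, 0.78, 0.02, 0, 0, -0.288, 1, 0.594, 0.78, 0.02, 0, 0, -0.288, 1, 0.594, 0.78, 0.02, 0, 0, -0.288, 1], force=30)

```text
t: 1.65
ee_pos: [0.5697, -0.2009, 0.2523]
eef_rot: [1.0, -0.01, -0.0, 0.0]
wrist_force: [0.5, -0.2, -0.2]
gripper_width: 0.997
grip_force: 0.0
```

```bash
cat > look.py <<'E'
import sys
from station import env
from h import *
n=sys.argv[1]; s=env.snapshot("wrist"); pickle.dump(s,open(n+".pkl","wb")); cv2.imwrite(f"pics/{n}.png",s["color"][:,:,::-1])
st=env.get_state(); print("t",st["t"],st["ee_pos"].round(4),"yaw",np.degrees(2*np.arctan2(st["eef_rot"][1],st["eef_rot"][0])).round(2),"cam",cam(s).round(3))
for c in HUE:
    for k in blobs(mask(s,c),60): print(c,k.mean(0).round(),cv2.contourArea(k),*["z%d %s"%(z*1000,rect(cast(s,k,z))) for z in map(float,sys.argv[2:])])
E
python3 look.py rackA .015 .05
```

```text
t 1.7 [ 0.5697 -0.2007  0.2523] yaw -1.16 cam [ 0.649 -0.203  0.384]
red [209. 283.] 261.5 z15 [ 425.1 -101.8   48.7   12.9   88.7] z50 [ 446.3 -111.4   44.1   11.7   88.7]
red [186. 182.] 2927.5 z15 [569.5 -84.   89.5  59.7  -2.5] z50 [577.1 -95.3  81.1  54.   -2.5]
red [183. 109.] 83.5 z15 [658.7 -93.3  37.8   3.3  88.8] z50 [ 657.8 -103.8   34.2    3.    88.8]
red [132.  45.] 170.5 z15 [726.1 -45.   18.2  12.8  63.1] z50 [718.9 -60.   16.5  11.6  63.1]
red [211.  26.] 167.5 z15 [ 742.2 -133.9   16.5   13.3   46.1] z50 [ 733.4 -140.5   14.9   12.    46.1]
red [137.   5.] 162.0 z15 [762.  -56.8  17.   11.9  88.8] z50 [751.3 -70.7  15.4  10.8  88.8]
yellow [275. 283.] 392.5 z15 [ 422.9 -196.2   72.5   12.9   88.7] z50 [ 444.4 -196.9   65.6   11.7   88.7]
yellow [270. 195.] 3693.0 z15 [ 548.5 -192.3  107.2   62.    -2.7] z50 [ 558.1 -193.3   97.    56.1   -2.7]
yellow [273. 107.] 105.5 z15 [ 657.5 -198.2   43.4    3.3   88.8] z50 [ 656.8 -198.7   39.3    3.    88.8]
blue [342. 282.] 351.0 z15 [ 422.4 -289.8   63.8   12.9   88.7] z50 [ 443.9 -281.6   57.7   11.7   88.7]
blue [  3. 217.] 439.0 z15 [526.8 155.7 115.7  14.3 -17.4] z50 [538.4 121.7 104.7  12.9 -17.4]
blue [362. 107.] 103.0 z15 [ 656.4 -303.7   48.1    3.3   88.8] z50 [ 655.8 -294.1   43.6    3.    88.8]
blue [126.  26.] 146.0 z15 [744.8 -41.   14.9  13.8  46.4] z50 [735.8 -56.4  13.5  12.5  46.4]
blue [207.   8.] 174.0 z15 [ 759.1 -131.    14.9   14.7   88.8] z50 [ 748.7 -137.9   13.5   13.3   88.8]
```

View pics/rackA.png

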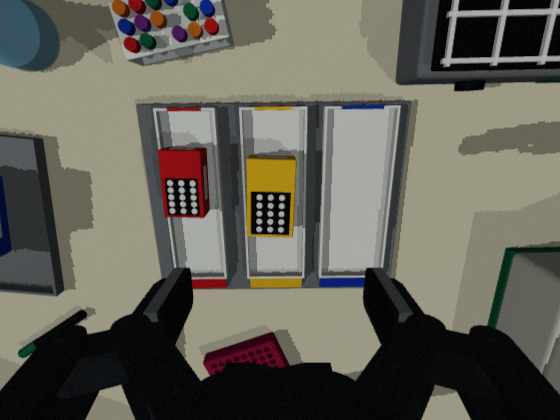

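The wrist view shows the three lanes (x-centres at px 192, 272 and 361), red_old at (184,183) and yellow_old at (271,196). The fingers hide the ends of the front labels. I'll take a second view from the left for heights.

Call:
drive_tool(moves=[0.0, 0.42, 0.04, 0, 0, 0, 1, 0.0, 0.42, 0.04, 0, 0, 0, 1, 0.0, 0.42, 0.04, 0, 0, 0, 1, 0.0, 0.42, 0.04, 0, 0, 0, 1, 0.0, 0.42, 0.04, 0, 0, 0, 1, 0.0, 0.42, 0.04, 0, 0, 0, 1])

```text
t: 2.45
ee_pos: [0.5702, 0.0092, 0.2722]
eef_rot: [1.0, -0.01, -0.0, 0.0]
wrist_force: [-0.9, -0.0, -0.6]
gripper_width: 0.998
grip_force: 0.0
```

```bash
python3 look.py midB .05 .112
```

```text
t 2.5 [0.5702 0.0089 0.2721] yaw -1.16 cam [0.65  0.007 0.404]
red [346. 274.] 280.0 z50 [444.4 -81.8  51.3  12.2  88.7] z112 [480.4 -66.3  42.3  10.   88.7]
red [122. 228.] 2018.5 z50 [510.4 207.1 108.5  38.   -9.9] z112 [534.9 172.1  89.5  31.4  -9.9]
red [ 88. 224.] 802.5 z50 [518.5 249.9 108.7  26.  -13.8] z112 [541.5 207.4  89.7  21.5 -13.8]
red [356. 175.] 2589.5 z50 [576.3 -87.3  80.   52.4  -2.4] z112 [589.2 -70.8  66.   43.2  -2.4]
red [363. 106.] 67.5 z50 [657.8 -90.5  34.9   3.2  88.8] z112 [656.4 -73.5  28.8   2.6  88.8]
red [338.  45.] 126.0 z50 [719.2 -58.8  13.9  11.6 -47.7] z112 [707.1 -47.3  11.5   9.6 -47.7]
red [416.  28.] 158.5 z50 [ 733.4 -139.5   16.6   11.9  -66. ] z112 [ 718.8 -113.8   13.7    9.8  -66. ]
red [349.   7.] 152.5 z50 [752.7 -69.6  13.4  13.2  88.9] z112 [734.7 -56.2  11.   10.9  88.9]
yellow [419. 273.] 395.0 z50 [ 443.  -180.1   70.1   13.7   88.7] z112 [ 479.2 -147.4   57.9   11.3   88.7]
yellow [139. 218.] 1193.5 z50 [513.3 200.5 116.8  65.5 -16.5] z112 [537.2 166.7  96.4  54.1 -16.5]
yellow [438. 187.] 4172.5 z50 [ 557.6 -186.8   96.7   71.4 
[... 162 characters left out ...]
[489. 272.] 397.0 z50 [ 443.2 -273.8   78.8   12.1   88.7] z112 [ 479.4 -224.7   65.    10.    88.7]
blue [158. 205.] 1171.0 z50 [537.  164.4 113.4  36.9  -9.5] z112 [556.8 136.9  93.5  30.5  -9.5]
blue [118. 174.] 284.0 z50 [584.8 199.4  33.2  26.7  88.8] z112 [596.2 165.8  27.4  22.1  88.8]
blue [534. 104.] 83.5 z50 [ 656.  -281.5   44.2    3.2   88.8] z112 [ 655.  -231.    36.4    2.6   88.8]
blue [336.  28.] 135.0 z50 [734.6 -56.   14.   12.  -40.6] z112 [719.8 -45.   11.6   9.9 -40.6]
blue [415.  10.] 165.0 z50 [ 748.6 -137.    16.3   12.2  -46.9] z112 [ 731.4 -111.8   13.5   10.1  -46.9]
blue [380.   3.] 75.5 z50 [ 755.1 -101.4   14.1    7.    88.9] z112 [736.7 -82.4  11.6   5.8  88.9]
```

Call:
drive_tool(moves=[-0.02, 0.38, 0.08, 0, 0, 0, 1, -0.02, 0.38, 0.08, 0, 0, 0, 1, -0.02, 0.38, 0.08, 0, 0, 0, 1, -0.02, 0.38, 0.08, 0, 0, 0, 1, -0.02, 0.38, 0.08, 0, 0, 0, 1, -0.02, 0.38, 0.08, 0, 0, 0, 1])

```text
t: 3.25
ee_pos: [0.5604, 0.1984, 0.3116]
eef_rot: [1.0, -0.011, -0.001, 0.0]
wrist_force: [-0.4, 0.1, -0.3]
gripper_width: 0.997
grip_force: 0.0
```

```bash
python3 look.py stackC .05 .112; python3 -c "
import cv2,numpy as np
cv2.imwrite('pics/bc.png',np.vstack([cv2.imread('pics/midB.png')[:300],cv2.imread('pics/stackC.png')[:300]]))"
```

```text
t 3.3 [0.5604 0.1985 0.3117] yaw -1.21 cam [0.64  0.196 0.444]
red [464. 253.] 322.5 z50 [441.9 -73.4  63.9  12.9  88.7] z112 [473.2 -30.9  53.8  10.9  88.7]
red [  4. 257.] 259.5 z50 [450.8 595.9  57.5  17.  -17.4] z112 [480.7 532.9  48.4  14.3 -17.4]
red [  4. 196.] 80.5 z50 [543.4 569.7  15.6  12.7  88.7] z112 [558.6 510.9  13.2  10.7  88.7]
red [294. 209.] 929.5 z50 [513.7 175.4  99.4  21.1  -9.8] z112 [533.6 178.7  83.7  17.8  -9.8]
red [267. 204.] 674.5 z50 [519.5 210.4  99.8  21.4  -9.7] z112 [538.5 208.2  84.1  18.1  -9.7]
red [486. 158.] 2512.5 z50 [575.8 -81.6  78.9  63.8  -1.3] z112 [586.  -37.9  66.5  53.7  -1.3]
red [493.  39.] 137.0 z50 [718.9 -58.4  17.2  11.9 -78.1] z112 [706.5 -18.3  14.5  10.1 -78.1]
red [508.   5.] 132.5 z50 [752.7 -70.3  17.7  11.3 -78.1] z112 [735.  -28.3  14.9   9.5 -78.1]
yellow [529. 252.] 364.0 z50 [ 441.1 -168.3   74.9   14.1  -89.7] z112 [ 472.5 -110.9   63.1   11.9  -89.7]
yellow [258. 226.] 95.0 z50 [493.3 228.6  60.5  21.9   7.7] z112 [516.5 223.5  51.   18.4   7.7]
yellow [305. 197.] 83.0 z50 [530.4 158.3  55.9   8.1  -7.6] z112 [547.7 164.3  47.1   6.8  -7.6]
yellow [544. 176.] 1512.0 z50 [ 554.2 -156.8  105.1   46.4   15.2] z112 [ 567.8 -101.2   88.6   39.1   15.2]
blue [299. 165.] 295.5 z50 [576.2 167.7  26.   25.2 -11.9] z112 [586.3 172.1  21.9  21.3 -11.9]
blue [263. 183.] 373.0 z50 [542.5 212.2 108.4  25.4 -10.4] z112 [557.9 209.6  91.4  21.4 -10.4]
blue [493.  24.] 150.0 z50 [734.5 -55.8  18.8  12.  -65.3] z112 [719.7 -16.1  15.8  10.1 -65.3]
blue [143.   7.] 984.5 z50 [757.8 346.9  78.6  16.6  88.8] z112 [739.3 323.2  66.2  14.   88.8]
```

View pics/bc.png

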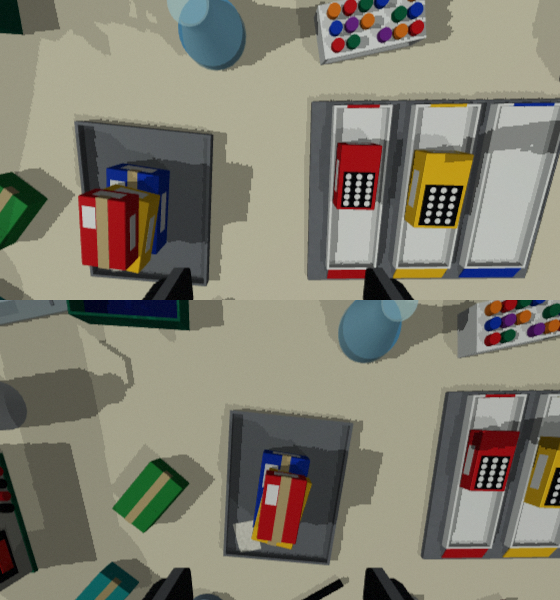

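```bash
cat > m1.py <<'E'
from h import *
A,B,C=[pickle.load(open(n+".pkl","rb")) for n in("rackA","midB","stackC")]
def near(s,c,p,r,amin=60):
    k=[b for b in blobs(mask(s,c),amin) if np.linalg.norm(b.mean(0)-p)<r]; return cv2.convexHull(np.vstack(k))[:,0]
def patch(s,c,p):
    h=near(s,c,p,30); m=np.zeros(s["color"].shape[:2],np.uint8); cv2.fillConvexPoly(m,h,255)
    g=s["color"].max(2); d=((g<60)|((s["color"].min(2)>90)))&(cv2.erode(m,np.ones((3,3)))>0)
    d=cv2.morphologyEx(d.astype(np.uint8)*255,cv2.MORPH_CLOSE,np.ones((5,5))); d=cv2.morphologyEx(d,cv2.MORPH_OPEN,np.ones((7,7)))
    k=max(blobs(d,50),key=len); return k
for c,pa,pb in(("red",(184,183),(356,175)),("yellow",(270,196),(438,187))):
    a,b=patch(A,c,pa),patch(B,c,pb)
    ca,cb=[np.array(cv2.minAreaRect(np.float32(k))[0]) for k in(a,b)]
    X,r=tri(A,ca,B,cb); print(c,"old patch",X.round(4),"res",round(r,4),"A@z",rect(cast(A,a,X[2])),"B",rect(cast(B,b,X[2])))
for c,p in(("red",((183,109),(363,106))),("yellow",((273,107),(448,105))),("blue",((362,107),(534,104)))):
    a,b=[near(s,c,q,6,30) for s,q in zip((A,B),p)]
    X,r=tri(A,a.mean(0),B,b.mean(0)); print(c,"rear label",X.round(4),round(r,4))
a,b=near(A,"yellow",(275,283),8),near(B,"yellow",(419,273),8)
for i in(0,1):
    f=lambda k:k[(k@[1,1 ] if i else k@[-1,1]).argmax()]
    X,r=tri(A,f(a),B,f(b)); print("yellow front label corner",X.round(4),round(r,4))
rb=near(B,"red",(105,226),40); rc=near(C,"red",(280,207),30)
for n,d in(("FL",(-1,1)),("FR",(1,1)),("RL",(-1,-1)),("RR",(1,-1))):
    pb,pc=[k[(k@np.array(d)).argmax()] for k in(rb,rc)]
    X,r=tri(B,pb,C,pc); print("red_new",n,pb,pc,X.round(4),round(r,4),cast(C,pc,.112).round(4))
print("red_new C rect",rect(cast(C,rc,.112)))
# tray white outlines in A
h=cv2.cvtColor(A["color"],cv2.COLOR_RGB2HSV)
w=cv2.inRange(h,(0,0,90),(180,40,255)); w[:, :140]=0; w[:,415:]=0; w[:95]=0; w[300:]=0
for k in blobs(w,2000): print("white",k.mean(0).round(),rect(cast(A,k,.025)),rect(cast(A,k,.015)))
E
python3 m1.py
```

```text
red old patch [ 0.559  -0.0925  0.0402] res 0.0002 A@z [558.4 -93.1  49.7  43.3  88.7] B [558.8 -92.4  43.9  38.4  -1.2]
yellow old patch [ 0.54   -0.1927  0.0532] res 0.0001 A@z [ 539.7 -192.8   51.6   44.8   -2.8] B [ 539.5 -192.3   51.2   45.    -2.8]
red rear label [ 0.6581 -0.0977  0.0405] 0.0002
yellow rear label [ 0.6571 -0.1954  0.036 ] 0.0
blue rear label [ 0.6563 -0.2997  0.0282] 0.0002
yellow front label corner [ 0.4158 -0.1611  0.0139] 0.0008
yellow front label corner [ 0.4223 -0.232   0.019 ] 0.0012
red_new FL [ 83 264] [257 238] [0.4984 0.2233 0.1105] 0.0001 [[0.4991 0.2232]]
red_new FR [125 270] [295 243] [0.4914 0.1773 0.1126] 0.0004 [[0.4914 0.1773]]
red_new RL [ 78 196] [267 171] [0.5786 0.2081 0.1148] 0.0029 [[0.5802 0.2084]]
red_new RR [138 195] [305 177] [0.5674 0.1632 0.0833] 0.0012 [[0.5724 0.1657]]
red_new C rect [536.  193.5  84.1  47.8  -9.7]
white [195. 188.] [549.3 -95.5 221.   71.   -0.6] [546.5 -92.5 227.2  72.9  -0.6]
white [274. 189.] [ 547.6 -197.5  222.3   79.    -0.7] [ 544.8 -197.3  228.4   81.2   -0.7]
white [353. 200.] [ 546.3 -299.   222.5   88.5   -0.6] [ 543.5 -301.6  228.7   91.    -0.6]
```

Lane centres at rail height are red (549,-95.5), yellow (547.6,-197.5) and blue (546.3,-299) mm, with yaw -0.7°. red_old is at about (576,-91), yellow_old at about (557.5,-193), and red_new's top is at 112 mm. I'll grasp red_old first.

Call:
drive_tool(moves=[0.031, -0.579, -0.363, 0, 0, -0.009, 1, 0.031, -0.579, -0.363, 0, 0, -0.009, 1, 0.031, -0.579, -0.363, 0, 0, -0.009, 1, 0.031, -0.579, -0.363, 0, 0, -0.009, 1, 0.031, -0.579, -0.363, 0, 0, -0.009, 1, 0.031, -0.579, -0.363, 0, 0, -0.009, 1, 0.031, -0.579, -0.363, 0, 0, -0.009, 1, 0.031, -0.579, -0.503, 0, 0, -0.009, 1, 0.031, -0.579, -0.503, 0, 0, -0.009, 1, 0.031, -0.579, -0.547, 0, 0, -0.009, 1, 0.031, -0.579, -0.547, 0, 0, -0.009, 1, 0.031, -0.579, -0.547, 0, 0, -0.009, 0, 0.031, -0.579, -0.547, 0, 0, -0.009, 0, 0.031, -0.579, -0.547, 0, 0, -0.009, 0, 0.031, -0.579, -0.547, 0, 0, -0.009, 0, 0.031, -0.579, -0.547, 0, 0, -0.009, 0], force=30)

```text
t: 5.3
ee_pos: [0.5768, -0.0896, 0.0405]
eef_rot: [1.0, -0.016, 0.001, 0.0]
wrist_force: [-1.3, 1.5, 6.3]
gripper_width: 0.552
grip_force: 32.3
```

```bash
python3 look.py gR .047
```

```text
t 5.35 [ 0.5768 -0.0895  0.0405] yaw -1.87 cam [ 0.656 -0.093  0.173]
red [278. 277.] 15441.5 z47 [579.2 -90.6  87.2  47.7  -2. ]
red [284. 111.] 543.0 z47 [658.  -95.7  32.8   2.9  89.4]
yellow [482. 284.] 13854.5 z47 [ 561.5 -188.1  102.1   75.    -2.6]
yellow [503. 105.] 650.5 z47 [ 657.1 -183.    37.6    3.    89.4]
```

View pics/gR.png

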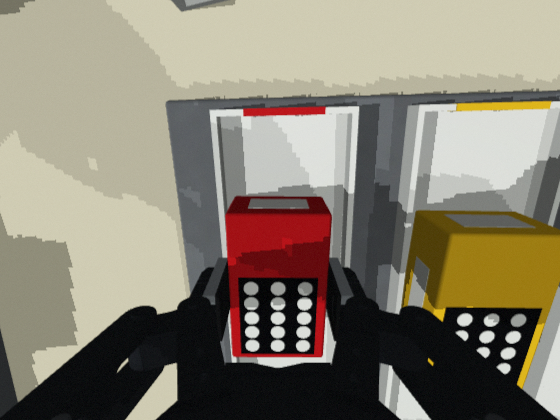

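red_old is gripped (width 0.55, 32 N). I'll lift it slightly, carry it to the front lip, set it down and rise.

Call:
drive_tool(moves=[0, 0, 0.008, 0, 0, 0, 0, 0, 0, 0.008, 0, 0, 0, 0, -0.07, -0.003, 0.008, 0, 0, 0.005, 0, -0.14, -0.006, 0.008, 0, 0, 0.01, 0, -0.18, -0.008, 0.008, 0, 0, 0.013, 0, -0.188, -0.008, 0.008, 0, 0, 0.013, 0, -0.188, -0.008, 0.008, 0, 0, 0.013, 0, -0.188, -0.008, 0.004, 0, 0, 0.013, 0, -0.188, -0.008, 0.004, 0, 0, 0.013, 0, -0.188, -0.008, 0.004, 0, 0, 0.013, 0.8, -0.188, -0.008, 0.004, 0, 0, 0.013, 0.9, -0.188, -0.008, 0.004, 0, 0, 0.013, 1, -0.188, -0.008, 0.004, 0, 0, 0.013, 1, -0.188, -0.008, 0.06, 0, 0, 0.013, 1, -0.188, -0.008, 0.184, 0, 0, 0.013, 1, -0.188, -0.008, 0.184, 0, 0, 0.013, 1, -0.188, -0.008, 0.184, 0, 0, 0.013, 1])

```text
t: 7.48
ee_pos: [0.4815, -0.0932, 0.1306]
eef_rot: [1.0, -0.006, -0.0, 0.0]
wrist_force: [-0.6, -0.0, -0.3]
gripper_width: 0.999
grip_force: 0.0
```

```bash
python3 look.py rel .047 .025 .015
```

```text
t 7.525 [ 0.4809 -0.093   0.1297] yaw -0.7 cam [ 0.561 -0.095  0.263]
red [278. 222.] 6581.0 z47 [481.1 -94.7  89.5  56.9  -0.8] z25 [473.  -94.7  98.6  62.7  -0.8] z15 [469.2 -94.7 102.8  65.3  -0.8]
yellow [388. 267.] 945.5 z47 [ 441.5 -184.9   67.2   12.8   89.2] z25 [ 429.2 -194.    74.    14.1   89.2] z15 [ 423.7 -198.2   77.2   14.7   89.2]
yellow [417. 113.] 13453.0 z47 [ 556.4 -190.2   95.1   66.6   -2.9] z25 [ 556.  -199.9  104.8   73.4   -2.9] z15 [ 555.7 -204.3  109.2   76.5   -2.9]
blue [499. 267.] 1143.5 z47 [ 440.6 -275.    78.    11.9   89.2] z25 [ 428.3 -293.4   85.9   13.1   89.2] z15 [ 422.7 -301.7   89.6   13.6   89.2]
```

View pics/rel.png

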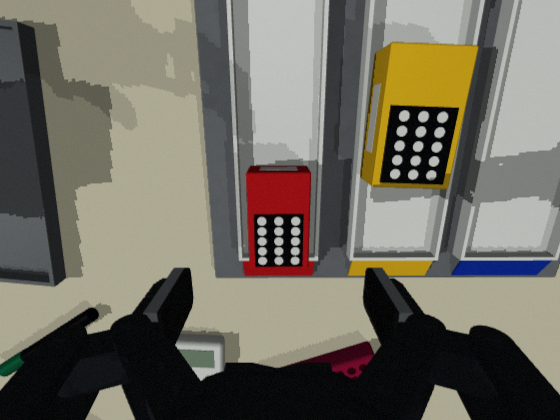

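Run:
```python
from h import *
s=pickle.load(open("rel.pkl","rb"))
print("lane centre px of red carton rear edge ->",cast(s,[[278,166],[278,171],[247,222],[310,222]],.047).round(4).tolist())
g=cv2.cvtColor(s["color"],cv2.COLOR_RGB2GRAY)
for u in(380,395,410): print(u,g[250:266,u], "x@25 rows250..",cast(s,[[u,250],[u,257],[u,260]],.025)[:,0].round(4))
print("red col",s["color"][160:180,262,0], "front edge",s["color"][258:280,250,0])
print("rail cols row222",g[222,232:248],g[222,308:326], cast(s,[[237,222],[320,222]],.025)[:,1].round(4))
```

```text
lane centre px of red carton rear edge -> [[0.5259, -0.0952], [0.5222, -0.0952], [0.4829, -0.0707], [0.4823, -0.1193]]
380 [164 134  90  79  74  75  75 126 176 188 171 145 138 139 139 140] x@25 rows250.. [0.4472 0.4403 0.4374]
395 [135 100  92  76  73  77  75 128 175 189 172 144 140 140 141 141] x@25 rows250.. [0.447  0.4402 0.4372]
410 [165 137  92  77  74  73  73 146 189 187 172 144 139 140 140 136] x@25 rows250.. [0.4468 0.44   0.437 ]
red col [162 165 164 163 137  87  69  73  74  75  70  60  93 129 145 150 151 151
 151 152] front edge [153 151 150 150 152 150 149 151 149 149 146 142 142 141 143 143 144 128
 100 105 150 174]
rail cols row222 [ 76  76  75  77  75 152 165 162 121  71  98 101 102 105 103  71] [ 49  57  98 101 105 100  86  63 119 126 127  99  63  58  57  59  59  59] [-0.0598 -0.1303]
```

red_old sits on the lip: its rear top edge is at x≈0.5214 and the lip at 0.4415. Next is yellow_old.

Call:
drive_tool(moves=[0.152, -0.2, 0, 0, 0, -0.023, 1, 0.152, -0.2, 0, 0, 0, -0.023, 1, 0.152, -0.2, -0.05, 0, 0, -0.023, 1, 0.152, -0.2, -0.13, 0, 0, -0.023, 1, 0.152, -0.2, -0.18, 0, 0, -0.023, 1, 0.152, -0.2, -0.18, 0, 0, -0.023, 1, 0.152, -0.2, -0.18, 0, 0, -0.023, 0, 0.152, -0.2, -0.18, 0, 0, -0.023, 0, 0.152, -0.2, -0.18, 0, 0, -0.023, 0, 0.152, -0.2, -0.18, 0, 0, -0.023, 0, 0.152, -0.2, -0.18, 0, 0, -0.023, 0])

```text
t: 8.9
ee_pos: [0.5586, -0.1938, 0.0422]
eef_rot: [1.0, -0.024, 0.001, 0.001]
wrist_force: [-0.7, 0.9, 6.5]
gripper_width: 0.644
grip_force: 34.8
```

```bash
python3 look.py gY .051
python3 - <<'E'
from h import *
s=pickle.load(open("gY.pkl","rb")); k=max(blobs(mask(s,"yellow"),60),key=len)
f=k[k[:,1]>=k[:,1].max()-2].mean(0); print("front top edge",f,cast(s,f,.051))
E
```

```text
t 8.95 [ 0.5586 -0.1938  0.0422] yaw -2.77 cam [ 0.638 -0.198  0.174]
red [148. 398.] 685.5 z51 [ 496.  -118.8   33.5   14.3   -0.6]
red [169. 385.] 105.5 z51 [ 502.3 -133.1   29.4    2.7   -4.7]
red [ 77. 338.] 577.0 z51 [535.4 -90.7  43.5   6.4 -50.5]
red [55. 82.] 717.0 z51 [ 654.5 -114.3   33.3    3.5   89.5]
yellow [278. 274.] 12865.5 z51 [ 562.5 -195.    96.1   56.    -2.9]
yellow [274.  72.] 869.0 z51 [ 653.7 -198.    35.6    3.6   89.4]
blue [497.  63.] 951.5 z51 [ 652.8 -282.1   41.9    3.5   89.4]
front top edge [285.         362.19047619] [[ 0.5155198  -0.19640718]]
```

Call:
drive_tool(moves=[0, 0, 0.009, 0, 0, 0, 0, 0, 0, 0.009, 0, 0, 0, 0, -0.06, -0.003, 0.009, 0, 0, 0.01, 0, -0.12, -0.005, 0.009, 0, 0, 0.023, 0, -0.139, -0.005, 0.009, 0, 0, 0.023, 0, -0.139, -0.005, 0.009, 0, 0, 0.023, 0, -0.139, -0.005, 0.004, 0, 0, 0.023, 0, -0.139, -0.005, 0.004, 0, 0, 0.023, 0, -0.139, -0.005, 0.004, 0, 0, 0.023, 0.8, -0.139, -0.005, 0.004, 0, 0, 0.023, 0.9, -0.139, -0.005, 0.004, 0, 0, 0.023, 1, -0.139, -0.005, 0.004, 0, 0, 0.023, 1, -0.139, -0.005, 0.06, 0, 0, 0.023, 1, -0.139, -0.005, 0.184, 0, 0, 0.023, 1, -0.139, -0.005, 0.184, 0, 0, 0.023, 1, -0.139, -0.005, 0.184, 0, 0, 0.023, 1])

```text
t: 10.95
ee_pos: [0.488, -0.1957, 0.1327]
eef_rot: [1.0, -0.006, -0.0, -0.0]
wrist_force: [0.6, 1.0, -0.5]
gripper_width: 1.002
grip_force: 0.0
```

```bash
python3 look.py rel2 .051 .025
python3 - <<'E'
from h import *
s=pickle.load(open("rel2.pkl","rb")); h=cv2.cvtColor(s["color"],cv2.COLOR_RGB2HSV)
for k in blobs(mask(s,"yellow"),60):
    u=int(k[:,0].mean())
    for uu in(u-20,u+20):
        col=k[abs(k[:,0]-uu)<=0]; print(uu,sorted(set(col[:,1])),cast(s,[[uu,col[:,1].min()]],.051))
E
```

```text
t 11.0 [ 0.4875 -0.1953  0.1317] yaw -0.7 cam [ 0.568 -0.197  0.265]
red [154. 234.] 4588.0 z51 [ 483.4 -104.4   88.6   63.2    0.5] z25 [473.2 -93.1  99.4  70.9   0.5]
yellow [278. 221.] 8781.5 z51 [ 488.5 -196.8   99.9   63.7   -0.8] z25 [ 478.8 -196.7  112.1   71.4   -0.8]
blue [354. 274.] 252.0 z51 [ 444.  -258.5   19.5   11.    89.2] z25 [ 429.  -266.    21.8   12.3   89.2]
blue [408. 273.] 516.5 z51 [ 443.3 -301.1   41.2   12.4  -89.1] z25 [ 428.2 -313.8   46.2   13.9  -89.1]
257 [np.int32(158), np.int32(162), np.int32(281)] [[ 0.53862833 -0.18276495]]
297 [np.int32(162), np.int32(281)] [[ 0.53539628 -0.21132276]]
```

Run:
```python
from h import *
s=pickle.load(open("rel2.pkl","rb"))
print(s["color"][154:172,262,0],s["color"][154:172,300,0]); print([(r,cast(s,[[262,r]],.051)[0,0].round(4)) for r in range(158,168)])
cv2.imwrite("pics/rel2c.png",cv2.resize(s["color"][130:300,100:440,::-1],None,fx=2.3,fy=2.3))
```

```text
[167 166 136  89  75  75  74  77  80  91 131 158 168 172 171 170 182 189] [105 104 103  91  74  74  74  83  85 101 143 177 190 189 188 189 190 188]
[(158, np.float64(0.5386)), (159, np.float64(0.5379)), (160, np.float64(0.5372)), (161, np.float64(0.5364)), (162, np.float64(0.5357)), (163, np.float64(0.535)), (164, np.float64(0.5343)), (165, np.float64(0.5336)), (166, np.float64(0.5329)), (167, np.float64(0.5321))]
```

View pics/rel2c.png

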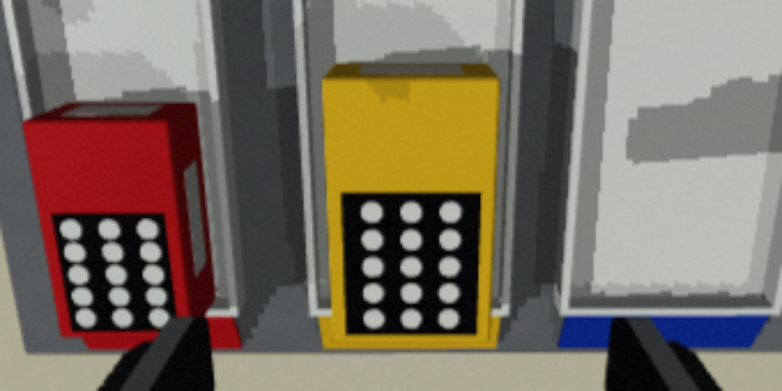

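Both opened cartons are on the lip (yellow rear edge at 0.534, as expected). Next is red_new at (534.7,193.5), yaw -9.6°.

Call:
drive_tool(moves=[0, 0, 0.1, 0, 0, 0, 1, 0.02, 0.12, 0.137, 0, 0, -0.02, 1, 0.094, 0.778, 0.137, 0, 0, -0.099, 1, 0.094, 0.778, 0.137, 0, 0, -0.099, 1, 0.094, 0.778, 0.137, 0, 0, -0.099, 1, 0.094, 0.778, 0.137, 0, 0, -0.099, 1, 0.094, 0.778, 0.137, 0, 0, -0.099, 1, 0.094, 0.778, 0.137, 0, 0, -0.099, 1, 0.094, 0.778, 0.137, 0, 0, -0.099, 1, 0.094, 0.778, 0.03, 0, 0, -0.099, 1, 0.094, 0.778, -0.03, 0, 0, -0.099, 1, 0.094, 0.778, -0.065, 0, 0, -0.099, 1, 0.094, 0.778, -0.065, 0, 0, -0.099, 1, 0.094, 0.778, -0.065, 0, 0, -0.099, 0, 0.094, 0.778, -0.065, 0, 0, -0.099, 0, 0.094, 0.778, -0.065, 0, 0, -0.099, 0, 0.094, 0.778, -0.065, 0, 0, -0.099, 0, 0.094, 0.778, -0.065, 0, 0, -0.099, 0])

```text
t: 13.25
ee_pos: [0.5364, 0.1934, 0.1019]
eef_rot: [0.996, -0.084, 0.001, -0.0]
wrist_force: [-0.2, -1.6, 6.4]
gripper_width: 0.555
grip_force: 33.4
```

```bash
python3 look.py gRN .112 .08
```

```text
t 13.3 [0.5364 0.1934 0.102 ] yaw -9.6 cam [0.615 0.179 0.234]
red [278. 272.] 11461.5 z112 [537.5 192.2  88.1  47.8  -9.7] z80 [517.3 195.5 111.1  60.4  -9.7]
yellow [301. 207.] 391.5 z112 [575.8 176.3  47.8  19.9  47.8] z80 [565.6 175.5  60.3  25.1  47.8]
blue [305. 176.] 1396.5 z112 [589.1 172.1  17.6  16.5 -10.2] z80 [582.4 170.2  22.3  20.8 -10.2]
blue [243. 178.] 1100.5 z112 [590.7 196.8  23.5  16.2 -10.2] z80 [584.5 201.3  29.7  20.4 -10.2]
```

View pics/gRN.png

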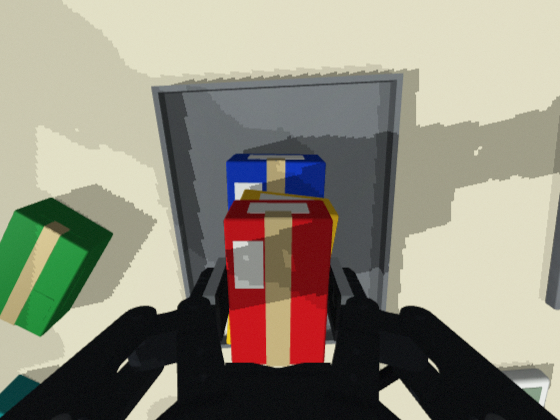

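Call:
drive_tool(moves=[0, 0, 0.02, 0, 0, 0, 0, 0, 0, 0.08, 0, 0, 0, 0, 0, 0, 0.14, 0, 0, 0, 0, 0.01, -0.1, 0.14, 0, 0, 0.02, 0, 0.025, -0.2, 0.14, 0, 0, 0.04, 0, 0.035, -0.3, 0.14, 0, 0, 0.06, 0, 0.05, -0.4, 0.14, 0, 0, 0.08, 0, 0.06, -0.5, 0.14, 0, 0, 0.099, 0, 0.067, -0.577, 0.14, 0, 0, 0.099, 0, 0.067, -0.577, 0.14, 0, 0, 0.099, 0, 0.067, -0.577, 0.05, 0, 0, 0.099, 0, 0.067, -0.577, -0.04, 0, 0, 0.099, 0, 0.067, -0.577, -0.09, 0, 0, 0.099, 0, 0.067, -0.577, -0.11, 0, 0, 0.099, 0, 0.067, -0.577, -0.118, 0, 0, 0.099, 0, 0.067, -0.577, -0.122, 0, 0, 0.099, 0, 0.067, -0.577, -0.124, 0, 0, 0.099, 0, 0.067, -0.577, -0.125, 0, 0, 0.099, 0, 0.067, -0.577, -0.125, 0, 0, 0.099, 0])

```text
t: 15.68
ee_pos: [0.5689, -0.0954, 0.0381]
eef_rot: [1.0, -0.006, 0.0, 0.0]
wrist_force: [-0.3, -0.3, -1.4]
gripper_width: 0.553
grip_force: 32.4
```

```bash
python3 look.py pRN .047
```

```text
t 15.725 [ 0.5689 -0.0954  0.038 ] yaw -0.71 cam [ 0.649 -0.097  0.17 ]
red [278. 273.] 11457.0 z47 [569.  -96.4  89.7  48.2  -0.8]
red [274.  93.] 665.0 z47 [656.6 -96.3  32.7   2.9  89.3]
yellow [412. 408.] 382.0 z47 [ 4.950e+02 -1.717e+02  2.150e+01  1.190e+01 -3.000e-01]
yellow [391. 388.] 217.0 z47 [ 5.069e+02 -1.567e+02  3.110e+01  3.600e+00 -5.000e-01]
yellow [487. 337.] 2599.0 z47 [ 537.7 -206.2   79.4   19.7   48.4]
yellow [501.  92.] 762.0 z47 [ 655.9 -183.5   37.2    2.9   89.3]
```

View pics/pRN.png

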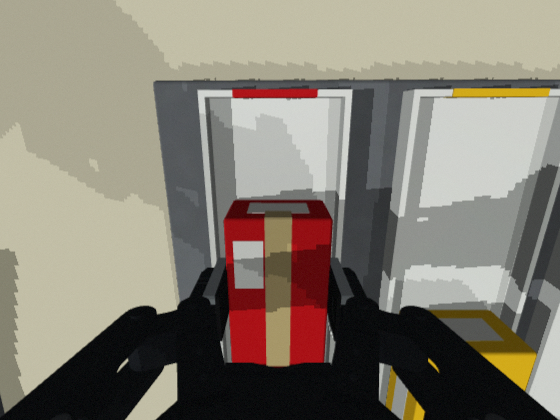

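red_new is in the lane about 1 mm above the floor and still carried. I'll lower the last bit, release, rise, then look at the rack and the stack.

Call:
drive_tool(moves=[0, 0, -0.002, 0, 0, 0, 0, 0, 0, -0.004, 0, 0, 0, 0, 0, 0, -0.004, 0, 0, 0, 0, 0, 0, -0.004, 0, 0, 0, 0.8, 0, 0, -0.004, 0, 0, 0, 0.9, 0, 0, -0.002, 0, 0, 0, 1, 0, 0, 0, 0, 0, 0, 1, 0, 0, 0.06, 0, 0, 0, 1, 0, 0, 0.18, 0, 0, 0, 1, 0, 0, 0.3, 0, 0, 0, 1, 0, 0, 0.4, 0, 0, 0, 1, 0, 0, 0.4, 0, 0, 0, 1])

```text
t: 17.23
ee_pos: [0.5713, -0.0962, 0.2437]
eef_rot: [1.0, -0.006, 0.005, 0.002]
wrist_force: [0.3, -0.4, -0.0]
gripper_width: 0.997
grip_force: 0.0
```

```bash
python3 look.py relRN .047
```

```text
t 17.275 [ 0.5698 -0.0957  0.2403] yaw -0.7 cam [ 0.65  -0.097  0.377]
red [275. 216.] 4214.5 z47 [524.1 -96.  169.9  58.3  -1. ]
red [274. 110.] 67.0 z47 [657.3 -96.2  34.6   3.   89.3]
red [236.  44.] 150.0 z47 [ 7.193e+02 -5.880e+01  1.320e+01  1.280e+01 -7.000e-01]
red [319.  26.] 161.5 z47 [ 7.344e+02 -1.402e+02  1.360e+01  1.270e+01 -7.000e-01]
red [245.   5.] 130.5 z47 [751.9 -69.2  12.4   9.8  89.4]
yellow [353. 255.] 2484.5 z47 [ 489.6 -193.6  110.    68.2   -5.8]
yellow [  1. 239.] 89.0 z47 [511.4 230.  107.8   7.7 -16.4]
yellow [ 30. 230.] 3409.5 z47 [509.  198.3 123.3  64.2 -13.2]
yellow [366. 110.] 96.5 z47 [ 657.1 -192.3   40.1    3.    89.3]
blue [429. 287.] 363.0 z47 [ 441.7 -288.4   67.1   11.6   89. ]
blue [ 46. 199.] 2544.0 z47 [540.1 177.8 116.6  86.7 -10.3]
blue [458. 110.] 114.0 z47 [ 655.8 -288.7   43.6    3.    89.3]
blue [232.  26.] 162.0 z47 [ 7.353e+02 -5.580e+01  1.360e+01  1.260e+01 -7.000e-01]
blue [316.   7.] 170.5 z47 [ 7.495e+02 -1.378e+02  1.320e+01  1.240e+01 -6.000e-01]
```

Call:
drive_tool(moves=[-0.03, 0.6, 0.1, 0, 0, -0.12, 1, -0.03, 0.6, 0.1, 0, 0, -0.12, 1, -0.03, 0.6, 0.1, 0, 0, -0.12, 1, -0.03, 0.6, 0.1, 0, 0, -0.12, 1, -0.03, 0.6, 0.1, 0, 0, -0.12, 1, -0.03, 0.6, 0.1, 0, 0, -0.12, 1, -0.03, 0.6, 0.1, 0, 0, -0.12, 1])

```text
t: 18.15
ee_pos: [0.553, 0.2045, 0.2858]
eef_rot: [0.995, -0.1, -0.002, 0.001]
wrist_force: [-0.7, -0.3, 0.1]
gripper_width: 1.005
grip_force: 0.0
```

```bash
python3 look.py stackD .08 .044; python3 -c "
import cv2,numpy as np
cv2.imwrite('pics/d.png',np.vstack([cv2.imread('pics/relRN.png')[:300],cv2.imread('pics/stackD.png')[:300]]))"
```

```text
t 18.2 [0.5532 0.2039 0.286 ] yaw -11.55 cam [0.632 0.188 0.418]
red [ 20. 302.] 381.0 z80 [ 4.673e+02  5.669e+02  4.970e+01  2.010e+01 -1.000e-01] z44 [ 4.498e+02  6.073e+02  5.500e+01  2.220e+01 -1.000e-01]
red [  9. 242.] 128.0 z80 [550.2 540.3  22.4  12.4  90. ] z44 [541.5 577.9  24.8  13.7  90. ]
red [512. 148.] 6174.5 z80 [530.  -58.9 157.9  69.9  -1.7] z44 [519.2 -85.2 174.7  77.4  -1.7]
red [511.  39.] 86.5 z80 [654.1 -58.   32.5   3.3  89. ] z44 [656.6 -84.2  36.    3.6  89. ]
yellow [552. 212.] 121.5 z80 [ 457.1 -112.8   18.9   13.1   88.9] z44 [ 438.5 -144.8   20.9   14.5   88.9]
yellow [304. 208.] 1356.5 z80 [518.8 177.6  98.9  22.4 -16.6] z44 [506.7 176.5 109.5  24.8 -16.6]
yellow [276. 206.] 1358.0 z80 [528.5 209.7  98.4  22.3 -16.5] z44 [517.5 212.  108.9  24.7 -16.5]
yellow [558. 173.] 141.0 z80 [ 503.3 -114.6   70.2    5.7    5. ] z44 [ 489.6 -146.8   77.6    6.3    5. ]
blue [267. 180.] 418.0 z80 [552.5 211.   91.9  22.7 -12.5] z44 [544.1 213.4 101.7  25.1 -12.5]
blue [302. 157.] 346.0 z80 [580.6 169.2  22.5  22.4  78.4] z44 [575.1 167.2  24.9  24.8  78.4]
blue [105.  15.] 2029.0 z80 [752.8 331.6  70.2  29.8  79.3] z44 [765.7 346.9  77.7  33.   79.3]
```

View pics/d.png

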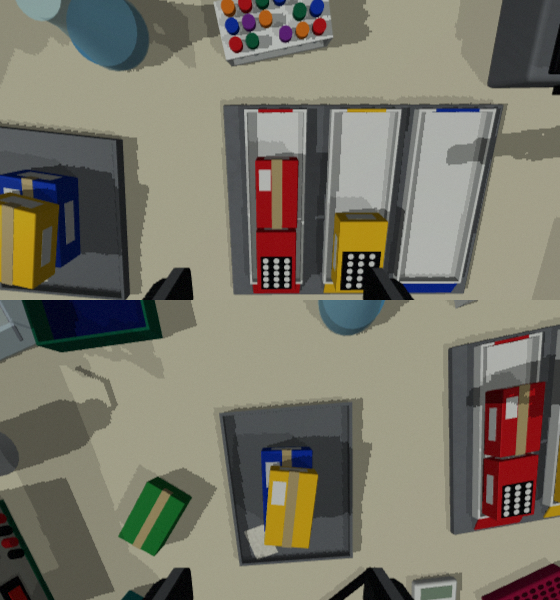

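Red lane is right, with a small gap between the two cartons. yellow_new is now exposed at (290,207) in the stack view, yaw about -16.5°. I'll work out its pose.

```bash
cat > top2.py <<'E'
import sys
from h import *
def top(s,c,p,r,z,L,amin=150):
    k=cv2.convexHull(np.vstack([b for b in blobs(mask(s,c),amin) if np.linalg.norm(b.mean(0)-p)<r]))[:,0]
    R=rect(cast(s,k,z)); a=np.radians(R[4]); u=np.array([np.cos(a),np.sin(a)]); w=cast(s,k,z)
    q=np.array([-u[1],u[0]]); f=(w@u).min(); lat=((w@q).max()+(w@q).min())/2
    ctr=u*(f+L/2)+q*lat
    return R,ctr.round(4),k
E
python3 - <<'E'
from top2 import *
D,B,E=[pickle.load(open(n+".pkl","rb")) for n in("stackD","midB","relRN")]
R,c,k=top(D,"yellow",(290,207),25,.08,.094); print(R,c)
R2,c2,k2=top(E,"yellow",(30,230),15,.08,.094); print("E",R2,c2)
for d in((-1,1),(1,1),(-1,-1)):
    a=k[(k@np.array(d)).argmax()]; b=k2[(k2@np.array(d)).argmax()]; X,r=tri(D,a,E,b); print(a,b,X.round(4),round(r,4))
E
```

```text
[523.5 193.7  98.9  55.9 -16.5] [0.5212 0.1944]
E [523.1 168.7 110.9  57.7 -13.2] [0.5148 0.1706]
[265 244] [ 13 285] [0.4607 0.2367 0.0431] 0.0102
[308 247] [ 53 274] [0.4627 0.1811 0.0492] 0.0098
[271 166] [  0 195] [0.5737 0.2064 0.0576] 0.0007
```

Call:
drive_tool(moves=[-0.064, -0.017, -0.1, 0, 0, -0.055, 1, -0.064, -0.017, -0.2, 0, 0, -0.055, 1, -0.064, -0.017, -0.3, 0, 0, -0.055, 1, -0.064, -0.017, -0.38, 0, 0, -0.055, 1, -0.064, -0.017, -0.42, 0, 0, -0.055, 1, -0.064, -0.017, -0.438, 0, 0, -0.055, 1, -0.064, -0.017, -0.438, 0, 0, -0.055, 1, -0.064, -0.017, -0.438, 0, 0, -0.055, 0, -0.064, -0.017, -0.438, 0, 0, -0.055, 0, -0.064, -0.017, -0.438, 0, 0, -0.055, 0, -0.064, -0.017, -0.438, 0, 0, -0.055, 0, -0.064, -0.017, -0.438, 0, 0, -0.055, 0])

```text
t: 19.7
ee_pos: [0.5227, 0.1963, 0.0701]
eef_rot: [0.99, -0.143, 0.001, -0.0]
wrist_force: [-0.2, -0.6, 6.2]
gripper_width: 0.647
grip_force: 34.3
```

```bash
python3 look.py gYN .08
python3 - <<'E'
from top2 import *
D=pickle.load(open("gYN.pkl","rb"))
print(*top(D,"yellow",(280,270),60,.08,.094)[:2])
E
```

```text
t 19.75 [0.5227 0.1963 0.0701] yaw -16.45 cam [0.599 0.173 0.202]
yellow [278. 263.] 15944.5 z80 [527.2 194.   96.7  55.9 -16.5]
blue [225. 172.] 1511.0 z80 [580.3 199.1  29.6  19.8 -10.3]
blue [300. 159.] 2069.5 z80 [579.9 169.3  19.9  19.8  79.5]
[527.2 194.   96.7  55.9 -16.5] [0.5259 0.1944]
```

Call:
drive_tool(moves=[0, 0, 0.02, 0, 0, 0, 0, 0, 0, 0.08, 0, 0, 0, 0, 0, 0, 0.15, 0, 0, 0, 0, 0.02, -0.1, 0.15, 0, 0, 0.03, 0, 0.04, -0.2, 0.15, 0, 0, 0.06, 0, 0.06, -0.31, 0.15, 0, 0, 0.09, 0, 0.08, -0.42, 0.15, 0, 0, 0.12, 0, 0.1, -0.53, 0.15, 0, 0, 0.15, 0, 0.12, -0.64, 0.15, 0, 0, 0.176, 0, 0.13, -0.74, 0.15, 0, 0, 0.176, 0, 0.132, -0.785, 0.15, 0, 0, 0.176, 0, 0.132, -0.785, 0.15, 0, 0, 0.176, 0, 0.132, -0.785, 0.06, 0, 0, 0.176, 0, 0.132, -0.785, -0.01, 0, 0, 0.176, 0, 0.132, -0.785, -0.04, 0, 0, 0.176, 0, 0.132, -0.785, -0.05, 0, 0, 0.176, 0, 0.132, -0.785, -0.054, 0, 0, 0.176, 0, 0.132, -0.785, -0.056, 0, 0, 0.176, 0, 0.132, -0.785, -0.056, 0, 0, 0.176, 0])

```text
t: 22.12
ee_pos: [0.5882, -0.1966, 0.0417]
eef_rot: [1.0, -0.005, 0.001, 0.0]
wrist_force: [0.1, 0.7, -2.4]
gripper_width: 0.649
grip_force: 33.2
```

```bash
python3 look.py pYN .051
```

```text
t 22.175 [ 0.5881 -0.1966  0.0416] yaw -0.62 cam [ 0.668 -0.198  0.174]
red [149. 398.] 1083.5 z51 [ 520.7 -127.9   46.2   19.2  -34.8]
red [ 80. 283.] 7056.0 z51 [ 580.5 -107.    78.4   60.2   -0.9]
red [ 66. 138.] 512.5 z51 [ 659.9 -113.5   31.7    2.7   89.3]
yellow [278. 263.] 15959.5 z51 [ 592.3 -197.6   96.9   56.1   -0.7]
yellow [277. 138.] 568.0 z51 [ 659.3 -198.1   35.5    2.7   89.3]
blue [487. 138.] 679.5 z51 [ 658.3 -282.8   40.3    2.7   89.3]
```

View pics/pYN.png

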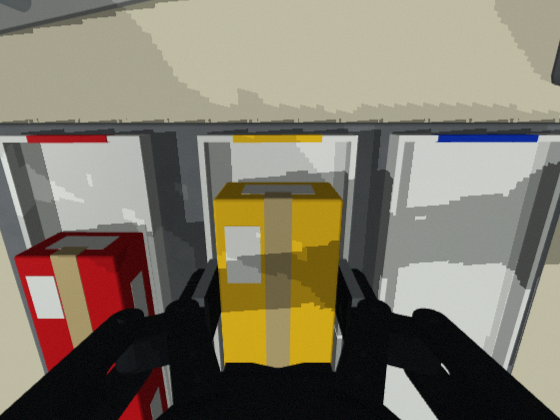

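yellow_new is in its lane, just above the floor and behind the old one. I'll set it down, release, rise and return to the tray for the blue carton.

Call:
drive_tool(moves=[0, 0, -0.002, 0, 0, 0, 0, 0, 0, -0.003, 0, 0, 0, 0, 0, 0, -0.003, 0, 0, 0, 0, 0, 0, -0.003, 0, 0, 0, 0.85, 0, 0, -0.003, 0, 0, 0, 0.95, 0, 0, -0.002, 0, 0, 0, 1, 0, 0, 0, 0, 0, 0, 1, 0, 0, 0.06, 0, 0, 0, 1, 0, 0, 0.18, 0, 0, 0, 1, 0, 0, 0.3, 0, 0, 0, 1, 0, 0, 0.4, 0, 0, 0, 1, 0, 0, 0.4, 0, 0, 0, 1])

```text
t: 23.68
ee_pos: [0.5902, -0.1975, 0.247]
eef_rot: [1.0, -0.005, 0.005, 0.003]
wrist_force: [-0.1, -0.2, -0.1]
gripper_width: 0.999
grip_force: 0.0
```

```bash
python3 look.py relYN .051 | grep -E "^t|yellow"
python3 - <<'E'
from h import *
s=pickle.load(open("relYN.pkl","rb"))
u=265; print([(r,cast(s,[[u,r]],.051)[0,0].round(3),*s["color"][r,u]) for r in range(190,250,4)])
E
```

```text
t 23.725 [ 0.5887 -0.1968  0.2435] yaw -0.61 cam [ 0.669 -0.198  0.38 ]
yellow [276. 220.] 6275.5 z51 [ 538.5 -197.4  195.9   66.3   -0.7]
yellow [276. 128.] 81.0 z51 [ 657.9 -198.5   39.4    3.1   89.3]
[(190, np.float64(0.591), np.uint8(175), np.uint8(140), np.uint8(23)), (194, np.float64(0.586), np.uint8(174), np.uint8(139), np.uint8(21)), (198, np.float64(0.582), np.uint8(174), np.uint8(140), np.uint8(21)), (202, np.float64(0.577), np.uint8(174), np.uint8(140), np.uint8(21)), (206, np.float64(0.572), np.uint8(175), np.uint8(138), np.uint8(20)), (210, np.float64(0.567), np.uint8(173), np.uint8(139), np.uint8(19)), (214, np.float64(0.562), np.uint8(171), np.uint8(136), np.uint8(15)), (218, np.float64(0.557), np.uint8(174), np.uint8(140), np.uint8(21)), (222, np.float64(0.553), np.uint8(176), np.uint8(140), np.uint8(22)), (226, np.float64(0.548), np.uint8(175), np.uint8(139), np.uint8(20)), (230, np.float64(0.543), np.uint8(172), np.uint8(138), np.uint8(19)), (234, np.float64(0.537), np.uint8(70), np.uint8(60), np.uint8(22)), (238, np.float64(0.532), np.uint8(174), np.uint8(139), np.uint8(20)), (242, np.float64(0.527), np.uint8(174), np.uint8(139), np.uint8(21)), (246, np.float64(0.522), np.uint8(174), np.uint8(137), np.uint8(16))]
```

Call:
drive_tool(moves=[-0.05, 0.786, 0.08, 0, 0, -0.115, 1, -0.05, 0.786, 0.08, 0, 0, -0.115, 1, -0.05, 0.786, 0.08, 0, 0, -0.115, 1, -0.05, 0.786, 0.08, 0, 0, -0.115, 1, -0.05, 0.786, 0.08, 0, 0, -0.115, 1, -0.05, 0.786, 0.08, 0, 0, -0.115, 1, -0.05, 0.786, 0.08, 0, 0, -0.115, 1, -0.05, 0.786, 0.08, 0, 0, -0.115, 1, -0.05, 0.786, 0.08, 0, 0, -0.115, 1])

```text
t: 24.85
ee_pos: [0.5626, 0.1953, 0.2796]
eef_rot: [0.995, -0.096, -0.001, 0.0]
wrist_force: [0.7, -0.5, 0.1]
gripper_width: 1.0
grip_force: 0.0
```

```bash
python3 look.py stackF .044 | grep -E "^t|blue"
python3 - <<'E'
from top2 import *
F,E=pickle.load(open("stackF.pkl","rb")),pickle.load(open("relYN.pkl","rb"))
R,c,k=top(F,"blue",(280,190),45,.044,.108,100); print(R,c)
for n,d in(("FL",(-1,1)),("FR",(1,1)),("RL",(-1,-1)),("RR",(1,-1))):
    p=k[(k@np.array(d)).argmax()]; print(n,p,cast(F,p,.044).round(4))
E
```

```text
t 24.9 [0.5628 0.1951 0.2799] yaw -11.08 cam [0.641 0.179 0.412]
blue [266. 199.] 1546.0 z44 [540.7 212.6 110.9  25.8 -10.2]
blue [296. 199.] 1531.0 z44 [533.8 174.7 112.   25.2  -9.9]
blue [99. 19.] 2662.0 z44 [773.4 346.8  77.1  41.1  84.9]
[537.3 193.7 111.9  64.2 -10.3] [0.5354 0.1941]
FL [259 240] [[0.4886 0.2335]]
FR [305 239] [[0.478  0.1727]]
RL [257 158] [[0.5959 0.2128]]
RR [303 156] [[0.5874 0.157 ]]
```

Yellow lane is done, with a gap at x≈0.537. blue_new is at (535.4,194.1), yaw -10.2°, top at 44 mm (the width matches at that height).

Call:
drive_tool(moves=[-0.055, 0, -0.1, 0, 0, 0.009, 1, -0.055, 0, -0.2, 0, 0, 0.009, 1, -0.055, 0, -0.3, 0, 0, 0.009, 1, -0.055, 0, -0.39, 0, 0, 0.009, 1, -0.055, 0, -0.44, 0, 0, 0.009, 1, -0.055, 0, -0.475, 0, 0, 0.009, 1, -0.055, 0, -0.492, 0, 0, 0.009, 1, -0.055, 0, -0.492, 0, 0, 0.009, 1, -0.055, 0, -0.492, 0, 0, 0.009, 0, -0.055, 0, -0.492, 0, 0, 0.009, 0, -0.055, 0, -0.492, 0, 0, 0.009, 0, -0.055, 0, -0.492, 0, 0, 0.009, 0, -0.055, 0, -0.492, 0, 0, 0.009, 0])

```text
t: 26.52
ee_pos: [0.5363, 0.1969, 0.0362]
eef_rot: [0.996, -0.088, 0.001, -0.0]
wrist_force: [0.1, -0.7, 6.6]
gripper_width: 0.739
grip_force: 34.7
```

```bash
python3 look.py gB .044 | grep -E "^t|blue"
```

```text
t 26.575 [0.5363 0.1969 0.0362] yaw -10.15 cam [0.615 0.182 0.168]
blue [278. 256.] 20419.0 z44 [540.5 195.1 109.4  63.8 -10.2]
```

Call:
drive_tool(moves=[0, 0, 0.02, 0, 0, 0, 0, 0, 0, 0.1, 0, 0, 0, 0, 0, 0, 0.2, 0, 0, 0, 0, -0.01, -0.1, 0.2, 0, 0, 0.01, 0, -0.02, -0.2, 0.2, 0, 0, 0.02, 0, -0.03, -0.31, 0.2, 0, 0, 0.03, 0, -0.04, -0.42, 0.2, 0, 0, 0.04, 0, -0.05, -0.53, 0.2, 0, 0, 0.05, 0, -0.06, -0.64, 0.2, 0, 0, 0.07, 0, -0.07, -0.75, 0.2, 0, 0, 0.08, 0, -0.075, -0.86, 0.2, 0, 0, 0.09, 0, -0.082, -0.95, 0.2, 0, 0, 0.106, 0, -0.082, -0.987, 0.2, 0, 0, 0.106, 0, -0.082, -0.987, 0.2, 0, 0, 0.106, 0, -0.082, -0.987, 0.2, 0, 0, 0.106, 0])

```text
t: 28.45
ee_pos: [0.4942, -0.2951, 0.1344]
eef_rot: [1.0, -0.005, -0.0, -0.001]
wrist_force: [-0.5, 0.4, -1.6]
gripper_width: 0.743
grip_force: 34.3
```

```bash
python3 look.py pB .133 | grep -E "^t|blue"
```

```text
t 28.5 [ 0.4943 -0.2951  0.1345] yaw -0.52 cam [ 0.574 -0.297  0.266]
blue [278. 256.] 20240.0 z133 [ 492.7 -296.1  117.7   68.4   -0.7]
```

Call:
drive_tool(moves=[0, -0.004, -0.06, 0, 0, 0, 0, 0, -0.004, -0.12, 0, 0, 0, 0, 0, -0.004, -0.15, 0, 0, 0, 0, 0, -0.004, -0.165, 0, 0, 0, 0, 0, -0.004, -0.17, 0, 0, 0, 0, 0, -0.004, -0.172, 0, 0, 0, 0, -0.002, -0.004, -0.173, 0, 0, 0, 0, -0.003, -0.004, -0.174, 0, 0, 0, 0, -0.003, -0.004, -0.175, 0, 0, 0, 0, -0.003, -0.004, -0.175, 0, 0, 0, 0])

```text
t: 29.75
ee_pos: [0.4956, -0.2993, 0.0516]
eef_rot: [1.0, -0.006, 0.003, 0.001]
wrist_force: [0.5, 7.7, 15.7]
gripper_width: 0.741
grip_force: 36.7
```

```bash
python3 look.py pB2 .055 | grep -E "^t|blue"
```

```text
t 29.8 [ 0.4956 -0.2993  0.0516] yaw -0.64 cam [ 0.575 -0.301  0.184]
blue [318. 271.] 9945.5 z55 [ 4.955e+02 -3.199e+02  1.108e+02  2.700e+01 -2.000e-01]
blue [237. 271.] 9995.0 z55 [ 495.7 -280.9  111.5   27.5   -2.2]
```

The blue carton stopped 4.6 mm too high with 15.7 N upward, so it is caught on something. I'll look at it from all three cameras in one composite.

Run:
```python
from station import env
from h import *
w=pickle.load(open("pB2.pkl","rb"))["color"]; s=env.snapshot("scene"); t=env.snapshot("top"); pickle.dump((s,t),open("st.pkl","wb"))
f=lambda im,r,c,sz:cv2.resize(im[r[0]:r[1],c[0]:c[1]],sz,interpolation=cv2.INTER_CUBIC)
a=f(w,(100,400),(120,440),(400,300)); b=f(t["color"],(170,275),(320,460),(400,300)); c=f(s["color"],(200,350),(60,260),(800,300)) if 0 else f(s["color"],(190,340),(60,260),(400,300))
d=f(s["color"],(220,330),(70,180),(400,300))
im=np.vstack([np.hstack([a,b]),np.hstack([c,d])]); cv2.imwrite("pics/stuck.png",im[:,:,::-1])
st=env.get_state(); print(st["ee_pos"],st["wrist_force"],st["ft_torque"])
```

```text
[ 0.49560708 -0.29933427  0.05162555] [ 1.93008602  7.36723484 14.72519227] [ 1.53099555  0.08199787 -0.1655259 ]
```

View pics/stuck.png

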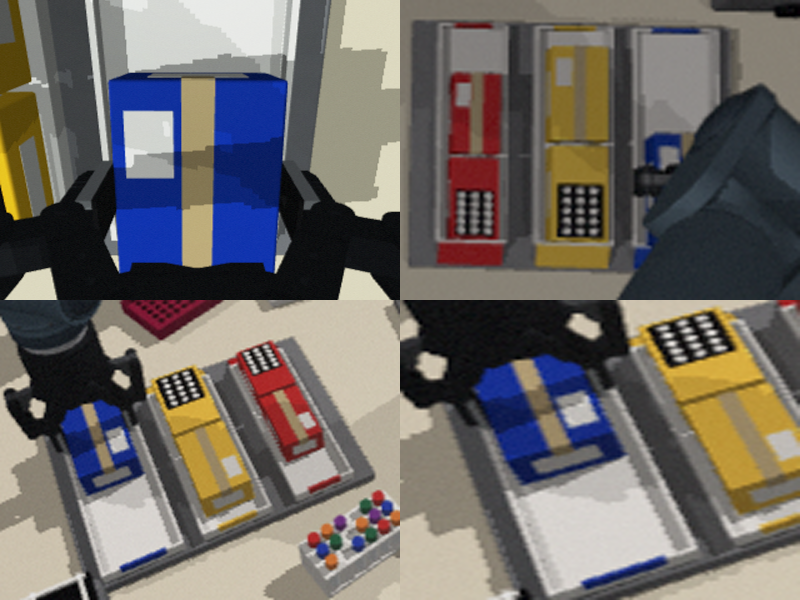

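The composite shows blue still gripped over its lane, roughly level, with its front end hidden by the gripper. The force and torque put the contact towards the front, so the carton is probably resting on the lip. I'll lift, back off 8 mm and lower again.

Call:
drive_tool(moves=[0, 0, 0.02, 0, 0, 0, 0, 0, 0, 0.035, 0, 0, 0, 0, 0.018, 0, 0.035, 0, 0, 0, 0, 0.018, 0, 0.035, 0, 0, 0, 0, 0.018, 0, 0.02, 0, 0, 0, 0, 0.018, 0, 0.012, 0, 0, 0, 0, 0.018, 0, 0.008, 0, 0, 0, 0, 0.018, 0, 0.008, 0, 0, 0, 0])

```text
t: 30.9
ee_pos: [0.5018, -0.2989, 0.0513]
eef_rot: [1.0, -0.005, 0.0, 0.0]
wrist_force: [-1.2, -0.1, -1.6]
gripper_width: 0.74
grip_force: 34.7
```

```bash
python3 look.py pB3 .055 | grep -E "^t|blue"
python3 - <<'E'
from station import env
from h import *
s=pickle.load(open("pB3.pkl","rb")); st=env.get_state(); print(st["wrist_force"].round(1),st["ft_torque"].round(2))
k=cv2.convexHull(np.vstack(blobs(mask(s,"blue"),1500)))[:,0]; print(cv2.approxPolyDP(k[:,None],3,True)[:,0].tolist())
print([ [int(v) for v in (80,)]])
for u in(240,320): print(u,s["color"][150:200,u,2])
h=pickle.load(open("pB.pkl","rb")); k=cv2.convexHull(np.vstack(blobs(mask(h,"blue"),1500)))[:,0]; print("before",cv2.approxPolyDP(k[:,None],3,True)[:,0].tolist())
E
```

```text
t 30.95 [ 0.5018 -0.2989  0.0513] yaw -0.62 cam [ 0.582 -0.3    0.183]
blue [318. 271.] 9953.0 z55 [ 5.021e+02 -3.195e+02  1.112e+02  2.690e+01 -2.000e-01]
blue [237. 270.] 10035.0 z55 [ 502.2 -280.   111.9   27.1   -1.4]
[ 0.   0.2 -1.2] [ 0.04 -0.03  0.04]
[[217, 373], [207, 180], [224, 172], [327, 172], [348, 180], [338, 372]]
[[80]]
240 [209 208 210 208 208 207 209 208 209 208 206 209 206 206 207 208 210 207
 208 175 138 112  77  72  84  95 109  95  70  72 101 129 141 156 158 157
 158 158 159 159 159 158 159 159 157 159 160 161 161 158]
320 [229 230 229 229 229 229 193 136 136 137 137 138 138 135 138 136 137 136
 134 138 133 119  86  70  66  69  66  70  73  67  91 122 136 153 157 156
 157 154 157 154 158 155 155 154 157 155 158 158 155 157]
before [[218, 169], [335, 168], [351, 182], [337, 372], [219, 372], [204, 182]]
```

The force is back to the carton's weight, so it was the lip, and the carton is pitched about 5° nose-up in the grip. Lowering at light grip should let the floor level it.

Call:
drive_tool(moves=[0, 0, -0.002, 0, 0, 0, 0, 0, 0, -0.004, 0, 0, 0, 0, 0, 0, -0.006, 0, 0, 0, 0, 0, 0, -0.008, 0, 0, 0, 0, 0, 0, -0.009, 0, 0, 0, 0, 0, 0, -0.01, 0, 0, 0, 0], force=20)

```text
t: 31.7
ee_pos: [0.5021, -0.2998, 0.0478]
eef_rot: [1.0, -0.005, 0.0, 0.001]
wrist_force: [-4.7, 0.2, 7.6]
gripper_width: 0.744
grip_force: 35.9
```

```bash
cat > b.py <<'E'
import sys
from station import env
from h import *
s=env.snapshot("wrist"); pickle.dump(s,open(sys.argv[1]+".pkl","wb")); st=env.get_state(); print(st["ee_pos"].round(4),st["wrist_force"].round(1),st["ft_torque"].round(2),cam(s).round(3))
k=cv2.convexHull(np.vstack(blobs(mask(s,"blue"),1200)))[:,0]; print(cv2.approxPolyDP(k[:,None],3,True)[:,0].tolist())
for u in(240,320):
    c=cv2.GaussianBlur(s["color"],(1,3),0)[150:240,u,2].astype(int); i=20+np.argmax(c[24:70]-c[20:66])+2
    print(u,"rear top edge row",150+i,"x@55",cast(s,[[u,150+i]],.055)[0].round(4))
E
python3 b.py pB4
```

```text
[ 0.5021 -0.2998  0.0478] [-4.4  0.6  7.2] [ 0.08  0.42 -0.04] [ 0.582 -0.301  0.18 ]
[[218, 372], [205, 182], [228, 169], [336, 171], [351, 184], [337, 372]]
240 rear top edge row 182 x@55 [ 0.5548 -0.2852]
320 rear top edge row 182 x@55 [ 0.5543 -0.3195]
```

Call:
drive_tool(moves=[0, 0, 0.002, 0, 0, 0, 0, -0.005, 0, 0.002, 0, 0, 0, 0, -0.009, 0, 0.002, 0, 0, 0, 0, -0.012, 0, 0.002, 0, 0, 0, 0, -0.014, 0, 0.002, 0, 0, 0, 0, -0.014, 0, 0.002, 0, 0, 0, 0])

```text
t: 32.5
ee_pos: [0.4958, -0.2991, 0.0478]
eef_rot: [1.0, -0.005, 0.001, 0.001]
wrist_force: [5.4, 0.4, 0.9]
gripper_width: 0.743
grip_force: 35.3
```

```bash
python3 b.py pB5
```

```text
[ 0.4958 -0.2991  0.0478] [5.  0.3 2.3] [-0.01 -1.13  0.02] [ 0.575 -0.301  0.18 ]
[[218, 372], [205, 182], [225, 169], [335, 170], [351, 184], [337, 372]]
240 rear top edge row 182 x@55 [ 0.5484 -0.2845]
320 rear top edge row 182 x@55 [ 0.5479 -0.3188]
```

Call:
drive_tool(moves=[-0.002, 0, 0, 0, 0, 0, 0, -0.004, 0, 0, 0, 0, 0, 0, -0.004, 0, 0, 0, 0, 0, 0])

```text
t: 32.92
ee_pos: [0.4954, -0.2991, 0.0482]
eef_rot: [1.0, -0.006, 0.003, 0.001]
wrist_force: [11.3, 0.7, -0.5]
gripper_width: 0.74
grip_force: 35.1
```

```bash
python3 b.py pB6
```

```text
[ 0.4954 -0.2991  0.0482] [11.   1.4 -0.3] [ 0.25 -2.12  0.1 ] [ 0.574 -0.3    0.181]
[[334, 169], [351, 183], [337, 372], [218, 372], [204, 183], [221, 169]]
240 rear top edge row 182 x@55 [ 0.5478 -0.2845]
320 rear top edge row 182 x@55 [ 0.5474 -0.3189]
```

The force rises to 11 N with only 0.4 mm of motion, so it is firmly on the lip. I'll relax the push, seat it, release and rise.

Call:
drive_tool(moves=[0.004, 0, -0.001, 0, 0, 0, 0, 0.004, 0, -0.002, 0, 0, 0, 0, 0.004, 0, -0.002, 0, 0, 0, 0.85, 0.004, 0, -0.002, 0, 0, 0, 0.95, 0.004, 0, 0, 0, 0, 0, 1, 0.004, 0, 0.002, 0, 0, 0, 1, 0.004, 0, 0.002, 0, 0, 0, 1, 0.004, 0, 0.06, 0, 0, 0, 1, 0.004, 0, 0.18, 0, 0, 0, 1, 0.06, 0.1, 0.3, 0, 0, 0, 1, 0.15, 0.2, 0.42, 0, 0, 0, 1, 0.15, 0.2, 0.42, 0, 0, 0, 1, 0.15, 0.2, 0.42, 0, 0, 0, 1])

```text
t: 34.6
ee_pos: [0.57, -0.1979, 0.261]
eef_rot: [1.0, -0.004, 0.003, 0.002]
wrist_force: [-0.2, 0.3, 0.6]
gripper_width: 1.002
grip_force: 0.0
```

```bash
python3 look.py fin .047 .051 .055 | grep -E "^t|red \[2|yellow \[2|blue|yellow|red"
python3 - <<'E'
from h import *
s=pickle.load(open("fin.pkl","rb"))
def edge(c,p,z):
    b=min(blobs(mask(s,c),500),key=lambda k:np.linalg.norm(k.mean(0)-p)); a=cv2.approxPolyDP(cv2.convexHull(b),3,True)[:,0]
    print(c,a.tolist()); print(cast(s,a,z).round(4).tolist())
k=max((b for b in blobs(mask(s,"blue"),500)),key=len); edge("blue",k.mean(0),.055)
E
```

```text
t 34.65 [ 0.5683 -0.1984  0.2583] yaw -0.51 cam [ 0.649 -0.199  0.394]
red [197. 218.] 3217.5 z47 [523.5 -99.7 172.   60.2   1.9] z51 [ 525.  -100.8  170.    59.5    1.9] z55 [ 526.4 -101.9  168.    58.8    1.9]
red [188. 109.] 62.5 z47 [ 657.9 -102.4   35.1    2.1   89.5] z51 [ 657.8 -103.5   34.7    2.1   89.5] z55 [ 657.6 -104.6   34.3    2.    89.5]
red [140.  46.] 151.0 z47 [719.3 -58.8  16.2  11.6  64.2] z51 [718.5 -60.4  16.   11.4  64.2] z55 [717.7 -62.1  15.8  11.3  64.2]
red [217.  29.] 154.0 z47 [ 734.1 -139.9   14.4   12.6   39.6] z51 [ 733.2 -140.6   14.2   12.5   39.6] z55 [ 732.2 -141.3   14.    12.3   39.6]
red [145.   8.] 179.5 z47 [753.8 -69.2  17.   11.9  45.5] z51 [752.6 -70.7  16.8  11.7  45.5] z55 [751.3 -72.2  16.6  11.6  45.5]
yellow [276. 201.] 6118.0 z47 [ 5.349e+02 -1.971e+02  1.975e+02  6.720e+01 -5.000e-01] z51 [ 5.363e+02 -1.971e+02  1.952e+02  6.650e+01 -5.000e-01] z55 [ 5.376e+02 -1.971e+02  1.930e+02  6.570e+01 -5.000e-01]
yellow [276. 109.] 77.0 z47 [ 656.6 -199.    39.7    3.1   89.5] z51 [ 656.5 -199.    39.2    3.1   89.5] z55 [ 656.4 -199.    38.
[... 339 characters left out ...]
 655.8 -295.    44.4    3.1   89.5] z51 [ 655.7 -293.9   43.9    3.1   89.5] z55 [ 655.6 -292.8   43.4    3.1   89.5]
blue [135.  29.] 165.0 z47 [735.4 -56.2  16.8  11.7  64.3] z51 [734.5 -57.8  16.6  11.5  64.3] z55 [733.5 -59.5  16.4  11.4  64.3]
blue [214.  12.] 164.5 z47 [ 749.8 -137.3   14.6   12.5   39.2] z51 [ 748.7 -138.    14.5   12.4   39.2] z55 [ 747.5 -138.7   14.3   12.2   39.2]
blue [178.   3.] 97.5 z47 [ 756.4 -101.9   14.7    7.7   89.6] z51 [ 755.2 -103.    14.6    7.6   89.6] z55 [ 753.9 -104.1   14.4    7.5   89.6]
blue [[376, 198], [389, 206], [382, 266], [362, 285], [355, 198]]
[[0.5567, -0.3159], [0.5467, -0.3324], [0.4671, -0.3319], [0.4399, -0.3086], [0.557, -0.2911]]
```

Blue's rear edge is at 0.5467, so its front is at 0.4387, on the lip. I'll take one close look from above to check it is level.

Call:
drive_tool(moves=[-0.16, -0.2, -0.18, 0, 0, 0, 1, -0.16, -0.2, -0.18, 0, 0, 0, 1, -0.16, -0.2, -0.18, 0, 0, 0, 1, -0.16, -0.2, -0.18, 0, 0, 0, 1, -0.16, -0.2, -0.18, 0, 0, 0, 1])

```text
t: 35.28
ee_pos: [0.4875, -0.2988, 0.167]
eef_rot: [1.0, -0.006, -0.0, -0.0]
wrist_force: [0.6, -0.2, 1.1]
gripper_width: 0.999
grip_force: 0.0
```

Run:
```python
from station import env
from h import *
s=env.snapshot("wrist"); pickle.dump(s,open("lv.pkl","wb")); print(env.get_state()["ee_pos"].round(3),cam(s).round(3))
m=mask(s,"blue"); bl=[b for b in blobs(m,300)]; print([(b.mean(0).round().tolist(),len(b)) for b in bl])
k=cv2.convexHull(np.vstack(bl))[:,0]
a=cv2.approxPolyDP(k[:,None],2,True)[:,0]; print(a.tolist()); print(cast(s,a,.055).round(4).tolist())
for r in range(160,290,8):
    u=np.where(m[r]>0)[0]
    if len(u): print(r,u.min(),u.max(),cast(s,[[u.min()-.5,r],[u.max()+.5,r]],.055).round(4).tolist())
g=s["color"]
for u in(255,300): print(u,g[225:285,u,2])
```

```text
[ 0.488 -0.299  0.168] [ 0.567 -0.3    0.299]
[([278.0, 204.0], 646)]
[[312, 138], [317, 141], [314, 263], [240, 264], [239, 141], [245, 138]]
[[0.5492, -0.3281], [0.5468, -0.3322], [0.4379, -0.3326], [0.4377, -0.2649], [0.5476, -0.2697], [0.5498, -0.2747]]
160 239 316 [[0.5324, -0.2685], [0.5316, -0.3322]]
168 240 316 [[0.5259, -0.269], [0.5251, -0.3324]]
176 240 316 [[0.5192, -0.2687], [0.5184, -0.3326]]
184 240 315 [[0.5124, -0.2683], [0.5116, -0.3319]]
192 241 315 [[0.5055, -0.2688], [0.5047, -0.3321]]
200 241 315 [[0.4985, -0.2684], [0.4977, -0.3323]]
208 241 314 [[0.4914, -0.2681], [0.4906, -0.3317]]
216 242 314 [[0.4841, -0.2686], [0.4833, -0.3319]]
224 242 314 [[0.4767, -0.2682], [0.4759, -0.332]]
232 242 313 [[0.4692, -0.2678], [0.4684, -0.3314]]
240 243 313 [[0.4615, -0.2683], [0.4607, -0.3316]]
248 243 313 [[0.4537, -0.2679], [0.4529, -0.3317]]
256 238 315 [[0.4459, -0.263], [0.4449, -0.3338]]
264 240 313 [[0.4378, -0.2644], [0.4368, -0.3322]]
255 [136 135 133 135 134 133 135 134 137 135 134 134 136 134 135 136 134 134
 135 136 136 133 136 136 135 135 135 134 136 133 133 134 136 137 135 136
 128 125 127 120 100 111 141 148 150 150 149 152 148 148 147 149 149 147
 150 149 149 149 149 149]
300 [137 134 135 136 135 136 135 137 135 137 134 135 137 136 137 137 137 134
 139 137 138 134 138 138 136 138 133 138 138 136 135 135 136 136 135 135
 128 127 128 120  98 115 139 149 149 151 150 149 148 150 147 151 149 149
 150 152 150 149 149 149]
```

At the 55 mm plane its width is 63.7 mm at both ends, so blue is flat, level and against the lip. Handing in.

```bash
python3 -c "
from station import env
print(env.job_done())"
```

```text
the job is handed in; nothing more can be done
None
```

The job is handed in with no verdict returned: both opened cartons and the blue carton are at their front lips, and the sealed red and yellow ones lie behind the opened ones in their lanes. Blue first caught on its lip (about 16 N) and tilted about 5° in the grip before I backed off and set it flat; I never touched the flask or tube rack, but did not re-measure them.

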